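# Seat a sample block and hold the sprung pointer on its cut line

### The job

Set the loose aluminium sample block down flat and square into the corner pocket on the cut-line gauge, and let go of it while the gauge's pointer is still sprung back. Then take the pointer's upright black handle, pull it out towards the front of the gauge against its spring until the needle stands directly above the ridge of the setting clip, and finish still holding it there, so that the line can be scribed across the block. Leave the round specimens, the grinding wheel and the loupe where they are.

Things in the scene. Friction and masses are not known exactly. Their poses are not given: they have to be found in the camera images.
- block: Loose plain aluminium block, 60 (its x) x 36 (its y) x 36 mm high, about 0.2 kg, two small dark dots on top, lying on the bench on the robot's right. Origin: centre of its underside. It is the same after a half turn.
- gauge: Gauge fixed to the bench: grey deck 12 mm thick, x -118 to +95, y -75 to +75 mm from its origin, which is on the bench; -x is its front, towards the robot. On the right (y -35) a steel sleeve, x +18 to +92, axis 41 and top 52 mm above the bench, holds the sliding rod (11 mm thick). Front left: the pocket. Front right edge (y -66): a rail along x with the clip. A loupe stands back left.
- pocket (a point): Centre of the pocket floor, at gauge (-75, +35, +12) mm; axes as the gauge. Four dark corner nests, 63 (x) by 39 mm (y) inside, upright for 6 mm, then flaring to 10 mm above the floor, walls 8 mm thick; mid-sides open (35 mm along x, 11 along y). The block's long side goes along gauge x. The seated block's top is 48 mm above the bench; the needle passes over it at 56 mm.
- rod (a joint): How far the pointer rod is pulled out, m: 0 sprung back (start), 0.08 at its end stop; it slides along the gauge's -x. The spring pulls back with 4.4 N at 0, rising 1.1 N per 10 mm; let go, it slides back. The mark lies between 0.035 and 0.065.
- handle (a point): Grip point of the black upright handle at the rod's front end: a post 14 mm (gauge x) by 18 mm (y), top 84 mm above the bench. Point on its axis, 70 mm above the bench, moving with the rod; at joint 0 at gauge (-25, -35, +70) mm. Rod and collar below reach 49 mm; the needle leaves both sides along y at 56 to 60 mm, so grip front and back (closing along gauge x), fingertips above 51 mm.
- needle (a point): The needle: steel bar 3 mm wide across the handle along gauge y. The long left arm reaches over the block, the short right arm over the clip's rail. This point is on the short arm, at the handle axis's gauge x, gauge y -66 mm, 58 mm above the bench; it moves with the rod. Axes as the gauge.
- clip: Setting clip: dark saddle 14 x 13 mm on the rail with an upright ridge 3 mm thick across it, top 47 mm above the bench. Origin 12 mm above the bench under the ridge's middle; axes as the gauge. Fixed during the work; its gauge x differs from run to run (-90 to -60 mm). The needle is on the mark when its gauge x equals this origin's.
- mount_a: Bystander: round black specimen, 30 mm across, 18 mm high. Origin under its centre.
- mount_c: Bystander: round ivory specimen, 30 mm across, 18 mm high. Origin under its centre.
- wheel_b: Bystander: grey grinding wheel, 68 mm across, 9 mm thick, lying flat. Origin under its centre.
- lens: Bystander: small black loupe, 35 mm across, 31 mm high, on the back left of the deck. Origin under its centre.
Not all that is in view belongs to the job. What is shaped like the block but green or orange is not meant.

How it is judged:
On the way, in this order (a step that is already met when the one before it is completed fails the run):
1. the block lies seated in the pocket, let go, with the pointer still sprung back (x of block in the frame of pocket between -0.003 and 0.003 m and y of block in the frame of pocket between -0.003 and 0.003 m and z of block in the frame of pocket between -0.002 and 0.002 m and angle between block's own z axis and vertical below 0.06 rad and angle between the x axis of block and the x axis of gauge, either way round below 0.08 rad and contact force between the fingers and block below 0.1 N and value of joint rod below 0.01 m), for 0.2 s.
2. the pointer is held with its needle on the clip's ridge (x of block in the frame of pocket between -0.003 and 0.003 m and y of block in the frame of pocket between -0.003 and 0.003 m and z of block in the frame of pocket between -0.002 and 0.002 m and angle between block's own z axis and vertical below 0.06 rad and angle between the x axis of block and the x axis of gauge, either way round below 0.08 rad and contact force between the fingers and block below 0.1 N and x of needle in the frame of clip between -0.003 and 0.003 m and contact force between the fingers and rod above 2 N and contact force between block and rod below 0.5 N), for 0.5 s.
At the end, for the whole second after the job is handed in: Block let go, within 3 mm of the pocket centre, within 2 mm of its floor, upright to 0.06 rad, square to 0.08 rad. Fingers still hold the pointer (over 2 N), at rest (under 10 mm/s), needle within 3 mm of the clip ridge along the gauge; under 0.5 N between block and pointer (all of step 2 and velocity of joint rod between -0.01 and 0.01 m/s); the arm keeps its last pose, push and grip.
It fails at once if a bystander (specimen, wheel or loupe) is moved more than 20 mm (distance of any of mount_a, mount_c, wheel_b, lens from where it was at the start of the episode above 0.02 m).
It also fails if it takes over 45 s, if anything falls off the work surface, if the arm or the gripper's body presses on something with over 40 N, if the wrist force passes 120 N, or if a joint passes its speed limit or range.

### The arm

A 6-joint arm with a two-finger parallel gripper is mounted at the origin on a cart in front of the work surface, level with it; the furniture and walls round the work are solid. World frame = base frame: x ahead of the robot, y to its left, z up, the work surface at z = 0. Lengths are in m, angles in rad, forces in N, time in s.
With the tool pointing down it reaches from about 0.35 to 0.85 m from the base axis. Payload 8.1 kg.
Tool frame: the origin (TCP) lies on the centre line of the jaws, within the pads' length; the fingertips stand 19 mm ahead of it and the grasp point (between the pads) is the TCP (robot.tips_ahead is the distance from the TCP to the fingertips, in m); y points along the fingers, z is the direction in which the jaws open and shut, and the axes are right-handed (so a half turn about y gives the same grasp; the last joint's range is limited). The gripper opens to 93 mm and grips with 3 to 60 N. Pads are 15 mm wide; open, the fingers measure 128 mm over their backs; the gripper's body (75 mm by 188 mm) begins 65 mm behind the grasp point.
Start: joints at [-1.319, 0.13, 1.488, -0, 1.523, -0.085], TCP at [0.198, -0.566, 0.238] pointing down, gripper open.
Joint ranges: [-2.96, 2.96], [-0.89, 2.26], [0.02, 2.5], [-1.34, 4.48], [0, 2.73], [-2.66, 2.66]. Speed limits (rad/s): [2.39, 2.39, 2.79, 3.14, 3.14, 3.14].

### API

Orientations are given as a rotation vector (axis times angle).
In Python, from plant import robot, imaging, models gives the robot as it stands.
- The arm moves only by the tool carry_out, never from a script. Its argument "motion" is one flat list of numbers, 7 for each row, row after row: the shift along the tool's x, y, z in m, then the turn, a rotation vector about the tool's x, y, z in degrees, then the opening, from -1 (shut) to 1 (fully open). A call has exactly 5 rows; each row shifts and turns the pose as measured when the row begins, along the tool's axes as they then stand; what a row does not reach is not made up. A row lasts 1/10 s, in which the tool goes at most 50 mm and 8.59 degrees, less where a joint would pass 70% of its speed; a pose out of reach is approached as far as the arm can. A call is refused whole if a number of a shift passes 0.05 or a number of a turn 8.59, either way. A call with a gripper value outside its range is refused whole. The fingers move at their own pace and stop on an object; "squeeze" is the grip in N (left out, the last holds). Time passes only in rows, so rows that do not move let the fingers close, or fill a call up. It gives the time, the measured TCP pose, the force and the opening at its end, in the units of the state.
- robot.read_state(): the state, without advancing time (a new reading comes with each control period).
- imaging.read_camera(name): name is "side" or "top" or "wrist"; returns the picture (384x512x3 uint8, blue, green, red); there is no depth.
- imaging.camera_model(name): a dict with "K" (3x3 intrinsics, pixels), "k1" (the pictures are not rectified: a ray, as slopes to the right and down, at radius r is drawn at 1 + k1 r^2 times it, then the intrinsics apply), "position" and "orientation" of the camera in the world. Camera axes: x right, y down, z forward; pixel columns grow to the right and rows downward; lengths in m; the calibration is good to about 2 mm. A picture is of the moment at which its call begins: read the wrist's pose just before it. camera_model takes no time and is no camera call; for the wrist camera it gives the pose at the moment of the call.
- robot.close_job(): hands the job in, once; it reports no verdict.
Trained networks look in the newest picture that a camera, given by its name, has taken for a name from the list of things; names that differ only in an ending like _2 or _b are one class to them, and where a whole thing is asked for, a point or a joint stands for the part that bears it (a point fixed in the world has none). Each returns a list of dicts, best first, with "confidence" (0 to 1); they miss things now and then, are a little off and sometimes report something else, mostly with a low value. They report only what shows in the picture. A call takes as long as a camera call. They do not tell look-alikes from the thing itself.
- models.outline_of(camera, thing): "pixels" (384x512 bool, what is visible of it) and "pixel" ([column, row] in pixels, amid what is visible of it).
The state is a dict: "t": time; "q": joint angles; "dq": joint speeds; "joint_torque": joint torques, N m; "tool_pos": TCP position; "orientation": TCP orientation; "force": force on the tool from outside, world axes, zero at the start; "wrist_torque": the same for the moment, N m; "opening": finger opening in m.
Only numpy, scipy, OpenCV 4.12 (cv2) and the standard library are available. Lean on these libraries where they do the work, as an engineer would, in place of code of your own. Each camera call takes 0.05 s, during which the arm holds its last target.

## Working session

There is one attempt and no reset: what is moved stays moved. The work goes in short steps, Python scripts to look and compute and a tool call to move; the robot and the scene stay as the last step left them, time stands still between calls to the robot, and variables do not carry over. Pictures are saved under pics/ and viewed, and the job is handed in when it is done.

Besides the shell and the picture viewer there is one more tool, called after "Emit:" as a command line: name --argument value ..., lists and objects as JSON in quotes. carry_out: Moves the arm, as the interface text tells. Its arguments: {"type":"object","properties":{"motion":{"type":"array","items":{"type":"number"}},"squeeze":{"type":"number"}},"required":["motion"]}

```bash
ls; mkdir -p pics; cat > h.py <<'E'
import numpy as np, cv2
from scipy.spatial.transform import Rotation as R
from plant import robot, imaging, models
def rot(o):
    o=np.array(o,float)
    return o if o.shape==(3,3) else (R.from_rotvec(o).as_matrix() if o.size==3 else R.from_quat(o).as_matrix())
def ray(m,px):
    K=np.array(m["K"]);k1=m["k1"]
    p=np.array([(px[0]-K[0,2])/K[0,0],(px[1]-K[1,2])/K[1,1]])
    u=p.copy()
    for _ in range(30): u=p/(1+k1*(u@u))
    d=rot(m["orientation"])@np.array([u[0],u[1],1]); return np.array(m["position"]),d
def onz(m,px,z):
    o,d=ray(m,px); return o+d*(z-o[2])/d[2]
def proj(m,P):
    K=np.array(m["K"]);c=rot(m["orientation"]).T@(np.array(P)-np.array(m["position"]))
    u=c[:2]/c[2]; u=u*(1+m["k1"]*(u@u)); return np.array([K[0,0]*u[0]+K[0,2],K[1,1]*u[1]+K[1,2]])
E
python3 - <<'E'
from h import *
s=robot.read_state(); print(s)
for n in ("top","side","wrist"):
    m=imaging.camera_model(n); print(n,m)
    cv2.imwrite(f"pics/{n}0.png",imaging.read_camera(n))
    for th in (("block","gauge","clip","handle","needle") if n!="side" else ("block",)):
        for r in models.outline_of(n,th)[:4]: print(n,th,round(r["confidence"],2),r["pixel"],r["pixels"].sum())
E
```

```text
pics
{'t': 0.0, 'q': array([-1.31939341e+00,  1.31162836e-01,  1.48930972e+00,  1.52099054e-05,
        1.52297520e+00, -8.54262686e-02]), 'dq': array([-0.00048949, -0.00071846, -0.00034251,  0.00117904, -0.0011813 ,
       -0.00125758]), 'joint_torque': array([ 1.94490975e-03, -5.59836566e+01, -4.91759026e+01,  7.69124413e-02,
        3.52145894e-02, -9.81356402e-05]), 'tool_pos': array([ 0.19817373, -0.56575358,  0.23656969]), 'orientation': array([-0.34679025,  2.04071535, -2.03688947]), 'force': array([-0.46442731,  0.29321026,  0.16634655]), 'wrist_torque': array([ 0.00855119,  0.0036017 , -0.04542258]), 'opening': 0.09303631858351727}
top {'K': array([[477.0778296 ,   0.        , 259.69785679],
       [  0.        , 477.0778296 , 197.68916488],
       [  0.        ,   0.        ,   1.        ]]), 'k1': -0.06326508362404262, 'position': array([ 0.3744971 , -0.09248443,  1.07268658]), 'orientation': array([-2.08902748,  2.13729252, -0.20956114])}
top block 0.76 [274.3, 217.6] 479
top block 0.63 [336.6, 217.9] 530
top block 0.59 [302.8, 254.4] 490
top gauge 0.65 [189.6, 209.8] 592
[... 176 characters left out ...]
       , 248.55668964],
       [  0.        , 453.51421921, 181.18928984],
       [  0.        ,   0.        ,   1.        ]]), 'k1': -0.13067917104162155, 'position': array([ 0.68486965, -0.60057168,  1.03820404]), 'orientation': array([-2.61385872, -0.28837607,  0.08232997])}
side block 0.9 [231.6, 208.7] 469
side block 0.85 [216.6, 261.5] 483
side block 0.83 [196.5, 223.7] 398
wrist {'K': array([[303.52960503,   0.        , 251.42516248],
       [  0.        , 303.52960503, 192.33697751],
       [  0.        ,   0.        ,   1.        ]]), 'k1': -0.08089257580353897, 'position': array([ 0.26464941, -0.5439093 ,  0.38386952]), 'orientation': array([ 2.38481952, -1.69080774, -0.21940245])}
```

```bash
python3 - <<'E'
import cv2,numpy as np
t=cv2.imread("pics/top0.png");s=cv2.imread("pics/side0.png")
cv2.imwrite("pics/t1.png",cv2.resize(t[120:300,120:380],None,fx=3,fy=3,interpolation=cv2.INTER_CUBIC))
cv2.imwrite("pics/s1.png",cv2.resize(s[130:310,120:380],None,fx=3,fy=3,interpolation=cv2.INTER_CUBIC))
E
```

```text
(no output)
```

View pics/t1.png

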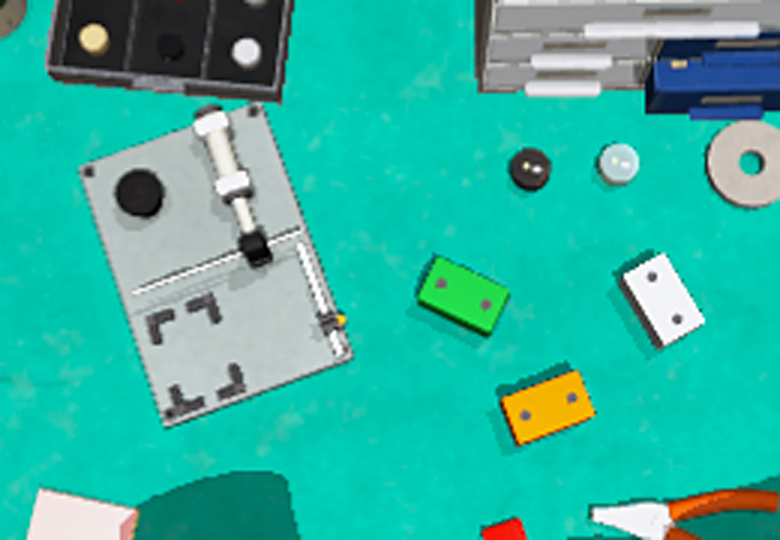

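View pics/s1.png

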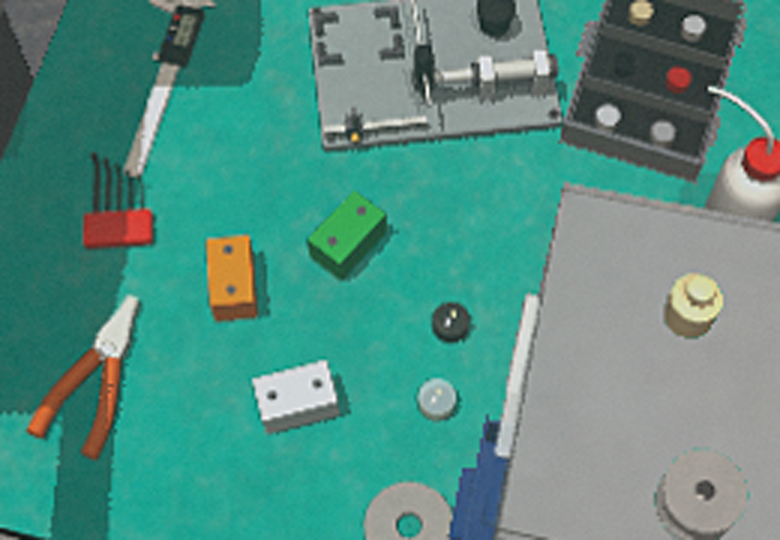

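View pics/top0.png

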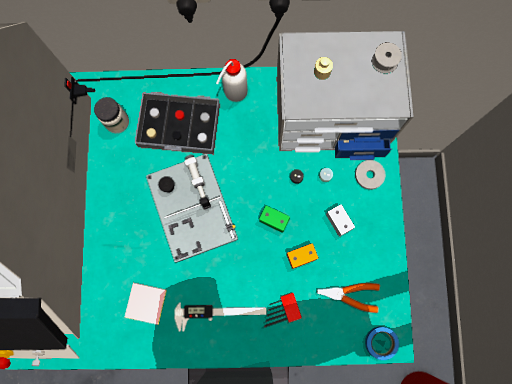

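The block-shaped things in the top picture are green (274,217), orange (303,254) and plain white/grey (340,219). The 3x crop confirms that the plain one at (340,219) is the aluminium block, as it is uncoloured with two dark dots. Next I'll estimate its pose and the gauge's roughly.

```bash
cat >> h.py <<'E'
from scipy.optimize import least_squares
def fitpose(obs, z=0.0, x0=(0,0,0)):
    # obs: list of (model, local xyz, pixel)
    def f(p):
        Rz=R.from_euler('z',p[2]).as_matrix()
        return np.concatenate([proj(m,Rz@np.array(l)+[p[0],p[1],z])-np.array(px) for m,l,px in obs])
    r=least_squares(f,x0,loss='soft_l1'); return r.x,r.fun
E
python3 - <<'E'
from h import *
mt=imaging.camera_model("top");ms=imaging.camera_model("side")
t=lambda a:(np.array(a)+.5)/3-.5+120
sd=lambda a:(np.array(a)+.5)/3-.5+np.array([120,130])
L=[(.095,.075,.012),(.095,-.075,.012),(-.118,-.075,.012),(-.118,.075,.012)]
ot=[(mt,l,t(p)) for l,p in zip(L,[(80,170),(262,103),(352,356),(167,425)])]
p,f=fitpose(ot,x0=(.4,0,.3));print("gauge top",p,f.round(1))
os=[(ms,L[1],sd((560,126))),(ms,L[2],sd((324,148))),(ms,L[3],sd((308,8)))]
p2,f=fitpose(os,x0=p);print("gauge side",p2,f.round(1))
p3,f=fitpose(ot+os,x0=p);print("gauge both",p3,f.round(1))
# block
img=cv2.imread("pics/top0.png")
L=[(.03,.018,.036),(.03,-.018,.036),(-.03,-.018,.036),(-.03,.018,.036)]
b=[(665,253),(704,320),(661,347),(618,274)]
# long side direction along (665,253)->(704,320)
ob=[(mt,l,t(q)) for l,q in zip(L,[b[0],b[1],b[2],b[3]])]
Lb=[(-.03,.018,.036),(.03,.018,.036),(.03,-.018,.036),(-.03,-.018,.036)]
ob=[(mt,l,t(q)) for l,q in zip(Lb,b)]
for y0 in (0,1,-1,2):
  q,f=fitpose(ob,x0=(.35,-.25,y0)); print("block",q,abs(f).max().round(2))
sb=[(252,380),(328,362),(338,397),(264,417)]
for sh in range(4):
  q,f=fitpose([(ms,l,sd(c)) for l,c in zip([Lb[(i+sh)%4] for i in range(4)],sb)],x0=(.35,-.25,-1)); print("bs",sh,q,abs(f).max().round(2))
pock=lambda p:R.from_euler('z',p[2]).as_matrix()@[-.075,.035,.012]+[p[0],p[1],0]
print(pock(p3))
for th,z in(("clip",.04),("handle",.084)):
  pass
print(onz(mt,(229,227),.045))
E
```

```text
gauge top [0.58546389 0.06878089 0.33756982] [-0.7 -1.  -0.  -0.9  1.5  0.5 -0.3  1.2]
gauge side [0.58383208 0.06685794 0.32575941] [ 1.  -0.1 -1.   0.   0.   0. ]
gauge both [0.58467481 0.06828161 0.33500157] [-0.4 -0.8  0.3 -0.5  1.6  1.  -0.2  1.5  1.6 -0.8 -0.2 -0.   0.2  0. ]
block [ 0.53439019 -0.26668655  3.61431134] 0.83
block [ 0.53439019 -0.26668655  3.61431133] 0.83
block [ 0.53439019 -0.26668655 -2.66887399] 0.83
block [ 0.53439019 -0.26668655  3.61431132] 0.83
bs 0 [ 0.53294439 -0.26755174  0.50272262] 1.46
bs 1 [ 0.53258576 -0.26587521  0.04822666] 28.66
bs 2 [ 0.53294439 -0.26755174 -2.63887007] 1.46
bs 3 [ 0.53214308 -0.26702131 -0.63592814] 13.2
[0.5023371  0.07667815 0.012     ]
[ 0.52141116 -0.02235022  0.045     ]
```

```bash
cat >> h.py <<'E'
def plan(target, jawyaw, rows=5, frac=1.0):
    """tool-frame rows to move from the current pose to target pos with tool y down and jaw z at yaw"""
    s=robot.read_state(); Tr=rot(s["orientation"]); p=np.array(s["tool_pos"])
    best=None
    for k in(0,np.pi):
        z=np.array([np.cos(jawyaw+k),np.sin(jawyaw+k),0]); y=np.array([0,0,-1.]); x=np.cross(y,z)
        T=np.stack([x,y,z],1); rv=R.from_matrix(Tr.T@T).as_rotvec()
        if best is None or np.linalg.norm(rv)<np.linalg.norm(best[1]): best=(T,rv)
    T,rv=best; a=np.degrees(np.linalg.norm(rv)); d=np.array(target)-p
    n=max(int(np.ceil(np.linalg.norm(d)/.048)),int(np.ceil(a/8.4)),1)
    n=max(n,rows) if n<=rows else int(np.ceil(n/5)*5)
    out=[]
    for i in range(n):
        Ti=Tr@R.from_rotvec(rv*i/n).as_matrix()
        out.append(np.r_[Ti.T@(d/n),np.degrees(rv/n)])
    print("at",p.round(4),"jaw yaw",np.degrees(np.arctan2(Tr[1,2],Tr[0,2])).round(2),"tilt",(Tr[:,1]).round(4),"q6",s["q"][5].round(2),"t",round(s["t"],2),"F",s["force"].round(1),"op",round(s["opening"],4))
    print("total d",d.round(4),"turn",np.degrees(rv).round(2))
    for r in out: print(np.r_[r[:3].round(4),r[3:].round(2)].tolist())
E
python3 - <<'E'
from h import *
s=robot.read_state();T=rot(s["orientation"]);m=imaging.camera_model("wrist")
print(T.round(3)); print("cam in tool",T.T@(np.array(m["position"])-s["tool_pos"]),(T.T@rot(m["orientation"])).round(3))
print(proj(m,s["tool_pos"]))
plan((.50,-.28,.20),.48+np.pi/2)
E
```

```text
[[-0.944  0.     0.33 ]
 [-0.33  -0.    -0.944]
 [-0.    -1.     0.   ]]
cam in tool [-0.07000962 -0.146369    0.00082811] [[-0.     0.967  0.255]
 [-0.    -0.255  0.967]
 [ 1.     0.     0.   ]]
[249.77445349 250.01084618]
at [ 0.1983 -0.5663  0.2377] jaw yaw -70.7 tilt [ 0.e+00 -1.e-04 -1.e+00] q6 -0.09 t 0.7 F [-0.2 -0.4 -0.2] op 0.0928
total d [ 0.3017  0.2863 -0.0377] turn [-0.  -8.2 -0. ]
[-0.0379, 0.0038, -0.0171, -0.0, -0.82, -0.0]
[-0.0382, 0.0038, -0.0165, -0.0, -0.82, -0.0]
[-0.0384, 0.0038, -0.016, -0.0, -0.82, -0.0]
[-0.0386, 0.0038, -0.0154, -0.0, -0.82, -0.0]
[-0.0388, 0.0038, -0.0149, -0.0, -0.82, -0.0]
[-0.0391, 0.0038, -0.0143, -0.0, -0.82, -0.0]
[-0.0393, 0.0038, -0.0137, -0.0, -0.82, -0.0]
[-0.0395, 0.0038, -0.0132, -0.0, -0.82, -0.0]
[-0.0396, 0.0038, -0.0126, -0.0, -0.82, -0.0]
[-0.0398, 0.0038, -0.012, -0.0, -0.82, -0.0]
```

View pics/wrist0.png

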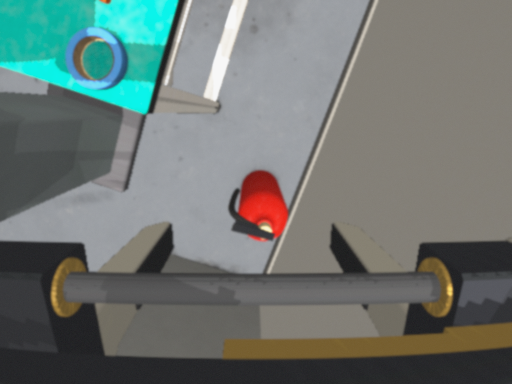

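Emit:
carry_out --motion '[-0.038,0.004,-0.017,0,-0.8,0,1,-0.038,0.004,-0.017,0,-0.8,0,1,-0.038,0.004,-0.016,0,-0.8,0,1,-0.038,0.004,-0.016,0,-0.8,0,1,-0.038,0.004,-0.015,0,-0.8,0,1]'

```text
t: 1.2
tool_pos: [0.3476, -0.4228, 0.2176]
orientation: [-0.406, 1.999, -2.006]
force: [1.0, -0.9, -0.6]
opening: 0.093
```

Emit:
carry_out --motion '[-0.039,0.004,-0.0145,0,-0.8,0,1,-0.039,0.004,-0.014,0,-0.8,0,1,-0.039,0.004,-0.0135,0,-0.8,0,1,-0.039,0.004,-0.013,0,-0.8,0,1,-0.039,0.004,-0.0125,0,-0.8,0,1]'

```text
t: 1.7
tool_pos: [0.5025, -0.2739, 0.1975]
orientation: [-0.47, 1.952, -1.964]
force: [0.5, -0.4, 0.5]
opening: 0.0928
```

```bash
python3 - <<'E'
from h import *
plan((.534,-.267,.20),.48+np.pi/2)
m=imaging.camera_model("wrist");im=imaging.read_camera("wrist");cv2.imwrite("pics/w1.png",cv2.resize(im,None,fx=1.5,fy=1.5))
cv2.imwrite("pics/w1raw.png",im)
print(repr(robot.read_state()["dq"].round(3)))
import pickle;pickle.dump(m,open("m1.pkl","wb"))
for r in models.outline_of("wrist","block"): print(r["confidence"],r["pixel"])
E
```

```text
at [ 0.5025 -0.2739  0.1975] jaw yaw -62.96 tilt [ 0.0023 -0.0056 -1.    ] q6 0.51 t 1.7 F [ 0.5 -0.4  0.5] op 0.0928
total d [0.0315 0.0069 0.0025] turn [-0.35 -0.47  0.03]
[-0.0062, -0.0005, 0.0016, -0.07, -0.09, 0.01]
[-0.0062, -0.0005, 0.0017, -0.07, -0.09, 0.01]
[-0.0062, -0.0005, 0.0017, -0.07, -0.09, 0.01]
[-0.0062, -0.0005, 0.0017, -0.07, -0.09, 0.01]
[-0.0062, -0.0005, 0.0017, -0.07, -0.09, 0.01]
array([-0.07 , -0.016,  0.021, -0.006,  0.012, -0.109])
0.85 [260.6, 154.4]
0.67 [135.3, 85.7]
0.65 [156.4, 177.9]
```

View pics/w1.png

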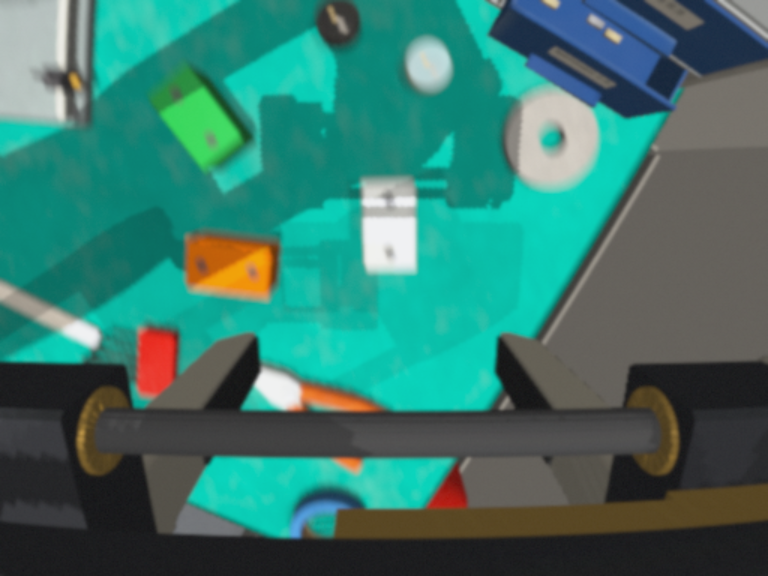

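The wrist view has some motion blur. The plain block is at about (260,150) in raw pixels, with orange to its left and green at the upper left. I'll take a sharp picture.

```bash
python3 - <<'E'
from h import *
for i in range(3): imaging.read_camera("wrist")
m=imaging.camera_model("wrist");im=imaging.read_camera("wrist");cv2.imwrite("pics/w2raw.png",im)
cv2.imwrite("pics/w2.png",cv2.resize(im[100:200,200:320],None,fx=6,fy=6,interpolation=cv2.INTER_CUBIC))
import pickle;pickle.dump(m,open("m2.pkl","wb"))
print(np.abs(robot.read_state()["dq"]).max(),robot.read_state()["tool_pos"])
r=models.outline_of("wrist","block")
for x in r: print(x["confidence"],x["pixel"],x["pixels"].sum())
best=min(r,key=lambda x:abs(x["pixel"][0]-260))
c=max(cv2.findContours(best["pixels"].astype(np.uint8),0,2)[0],key=cv2.contourArea)
print(cv2.boxPoints(cv2.minAreaRect(c)))
Lb=[(-.03,.018,.036),(.03,.018,.036),(.03,-.018,.036),(-.03,-.018,.036)]
for l in Lb: print((np.array(proj(m,R.from_euler('z',.48).as_matrix()@l+[.5335,-.267,0]))-[200,100])*6)
E
```

```text
0.018620818246275865 [ 0.50077525 -0.27600432  0.19755427]
0.84 [132.5, 84.0] 2769
0.79 [155.8, 175.7] 2354
0.6 [356.4, 92.9] 3049
0.58 [261.4, 153.8] 2054
[[242. 122.]
 [277. 122.]
 [277. 182.]
 [242. 182.]]
[237.8287174  475.68279995]
[231.76943111 120.81364767]
[449.66426552 119.24870266]
[446.01580523 473.91242479]
```

View pics/w2.png

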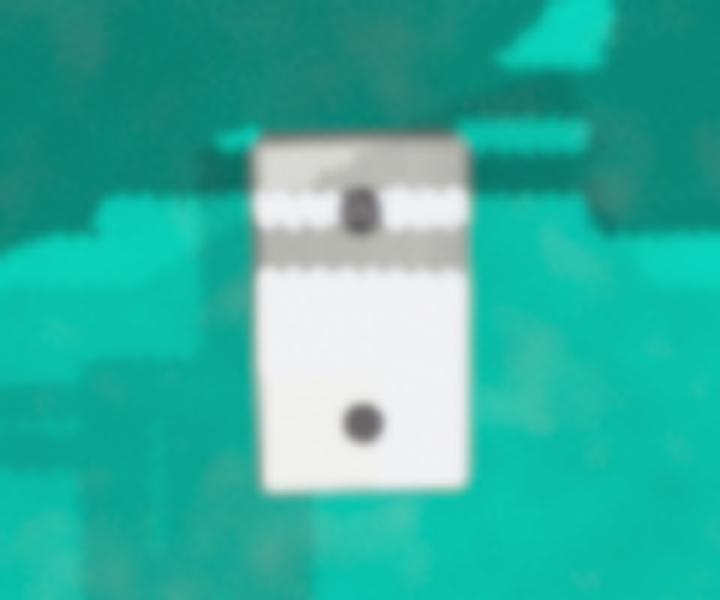

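```bash
python3 - <<'E'
from h import *
import pickle;m=pickle.load(open("m2.pkl","rb"))
c=lambda a:(np.array(a)+.5)/6-.5+np.array([200,100])
Lb=[(-.03,.018,.036),(.03,.018,.036),(.03,-.018,.036),(-.03,-.018,.036)]
q,f=fitpose([(m,l,c(a)) for l,a in zip(Lb,[(262,491),(253,133),(468,134),(468,490)])],x0=(.53,-.267,.48))
print(q,np.degrees(q[2]),f.round(2))
plan((q[0],q[1],.10),q[2]+np.pi/2)
E
```

```text
[ 0.53313549 -0.27079874  0.48680558] 27.891904903779768 [-0.3  -0.1  -0.06  0.62  0.36 -0.05  0.   -0.45]
at [ 0.5006 -0.2763  0.1976] jaw yaw -63.08 tilt [ 0.0017 -0.0057 -1.    ] q6 0.51 t 2.05 F [-0.1 -0.5  0.2] op 0.0926
total d [ 0.0325  0.0055 -0.0976] turn [-0.33 -0.97  0.06]
[-0.0063, 0.0195, 0.0019, -0.07, -0.19, 0.01]
[-0.0063, 0.0195, 0.0019, -0.07, -0.19, 0.01]
[-0.0063, 0.0195, 0.0019, -0.07, -0.19, 0.01]
[-0.0063, 0.0195, 0.002, -0.07, -0.19, 0.01]
[-0.0063, 0.0195, 0.002, -0.07, -0.19, 0.01]
```

Emit:
carry_out --motion '[-0.0065,0.0195,0.002,-0.07,-0.2,0,1,-0.0065,0.0195,0.002,-0.07,-0.2,0,1,-0.0065,0.0195,0.002,-0.07,-0.2,0,1,-0.0065,0.0195,0.002,-0.07,-0.2,0,1,-0.0065,0.0195,0.002,-0.07,-0.2,0,1]'

```text
t: 2.55
tool_pos: [0.5336, -0.2802, 0.1036]
orientation: [-0.468, 1.945, -1.963]
force: [0.7, 0.2, -0.1]
opening: 0.0931
```

```bash
python3 - <<'E'
from h import *
for i in range(2): imaging.read_camera("wrist")
m=imaging.camera_model("wrist");im=imaging.read_camera("wrist");cv2.imwrite("pics/w3raw.png",im)
import pickle;pickle.dump(m,open("m3.pkl","wb"))
print(np.abs(robot.read_state()["dq"]).max(),robot.read_state()["tool_pos"])
im2=cv2.resize(im[130:290,170:340],None,fx=4,fy=4,interpolation=cv2.INTER_CUBIC)
cv2.imwrite("pics/w3.png",im2)
q=(.5331,-.2708,.4868)
Lb=[(-.03,.018,.036),(.03,.018,.036),(.03,-.018,.036),(-.03,-.018,.036)]
for l in Lb: print((np.array(proj(m,R.from_euler('z',q[2]).as_matrix()@l+[q[0],q[1],0]))-[170,130])*4)
E
```

```text
0.03295272358252399 [ 0.53246167 -0.2789968   0.1026093 ]
[191.93137817 452.90582728]
[178.65202537 137.9379183 ]
[383.35116658 135.58937541]
[382.66826368 450.89247782]
```

View pics/w3.png

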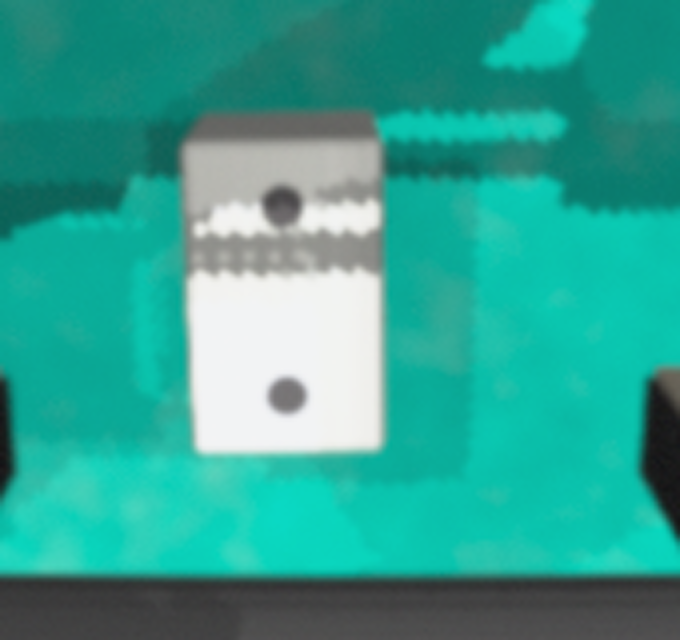

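```bash
python3 - <<'E'
from h import *
import pickle;m=pickle.load(open("m3.pkl","rb"))
c=lambda a:(np.array(a)+.5)/4-.5+np.array([170,130])
Lb=[(-.03,.018,.036),(.03,.018,.036),(.03,-.018,.036),(-.03,-.018,.036)]
q,f=fitpose([(m,l,c(a)) for l,a in zip(Lb,[(196,452),(184,142),(380,140),(383,452)])],x0=(.53,-.267,.48))
print(q,np.degrees(q[2]),f.round(2))
plan((q[0],q[1],.06),q[2]+np.pi/2)
E
```

```text
[ 0.5329543  -0.27092859  0.48774129] 27.94551726493681 [-0.53  0.85 -0.93 -0.35  1.24 -0.49  0.39  0.31]
at [ 0.5325 -0.279   0.1026] jaw yaw -62.71 tilt [ 0.004  -0.0051 -1.    ] q6 0.53 t 2.7 F [-0.1  0.4 -0.2] op 0.0931
total d [ 0.0005  0.0081 -0.0426] turn [-0.37 -0.66 -0.07]
[-0.0008, 0.0085, -0.0014, -0.07, -0.13, -0.01]
[-0.0008, 0.0085, -0.0014, -0.07, -0.13, -0.01]
[-0.0008, 0.0085, -0.0014, -0.07, -0.13, -0.01]
[-0.0008, 0.0085, -0.0014, -0.07, -0.13, -0.01]
[-0.0008, 0.0085, -0.0014, -0.07, -0.13, -0.01]
```

Emit:
carry_out --motion '[-0.004,0.005,-0.007,-0.2,-0.5,0,1,0,0.015,0,0,0,0,1,0,0.015,0,0,0,0,1,0,0.01,0,0,0,0,1,0,0,0,0,0,0,1]'

```text
t: 3.2
tool_pos: [0.5334, -0.273, 0.0581]
orientation: [-0.475, 1.943, -1.956]
force: [-0.6, 0.3, 0.2]
opening: 0.0929
```

```bash
python3 - <<'E'
from h import *
plan((.533,-.271,.024),.4877+np.pi/2)
E
```

```text
at [ 0.5334 -0.273   0.0581] jaw yaw -62.31 tilt [ 0.0069 -0.0049 -1.    ] q6 0.53 t 3.2 F [-0.6  0.3  0.2] op 0.0929
total d [-0.0004  0.002  -0.0341] turn [-0.44 -0.25 -0.22]
[-0.0001, 0.0068, -0.0004, -0.09, -0.05, -0.04]
[-0.0001, 0.0068, -0.0004, -0.09, -0.05, -0.04]
[-0.0001, 0.0068, -0.0004, -0.09, -0.05, -0.04]
[-0.0001, 0.0068, -0.0004, -0.09, -0.05, -0.04]
[-0.0001, 0.0068, -0.0004, -0.09, -0.05, -0.04]
```

Emit:
carry_out --motion '[0,0.009,-0.001,-0.2,-0.1,-0.1,1,0,0.009,-0.001,-0.2,-0.1,-0.1,1,0,0.009,-0.001,-0.2,0,-0.1,1,0,0.006,0,0,0,0,1,0,0.003,0,0,0,0,1]'

```text
t: 3.7
tool_pos: [0.5322, -0.2703, 0.0193]
orientation: [-0.487, 1.953, -1.947]
force: [-2.1, 2.0, 21.9]
opening: 0.0932
```

```bash
python3 - <<'E'
from h import *
plan((.533,-.271,.024),.4877+np.pi/2)
E
```

```text
at [ 0.5322 -0.2703  0.0193] jaw yaw -62.08 tilt [-0.0031  0.0022 -1.    ] q6 0.53 t 3.7 F [-2.1  2.  21.9] op 0.0932
total d [ 0.0008 -0.0007  0.0047] turn [ 0.2  -0.02  0.1 ]
[-0.0001, -0.0009, 0.0002, 0.04, -0.0, 0.02]
[-0.0001, -0.0009, 0.0002, 0.04, -0.0, 0.02]
[-0.0001, -0.0009, 0.0002, 0.04, -0.0, 0.02]
[-0.0001, -0.0009, 0.0002, 0.04, -0.0, 0.02]
[-0.0001, -0.0009, 0.0002, 0.04, -0.0, 0.02]
```

Emit:
carry_out --motion '[0,-0.005,0,0,0,0,1,0,0,0,0,0,0,0.2,0,0,0,0,0,0,-1,0,0,0,0,0,0,-1,0,0,0,0,0,0,-1]' --squeeze 25

```text
t: 4.2
tool_pos: [0.5328, -0.2706, 0.0252]
orientation: [-0.486, 1.952, -1.948]
force: [-1.0, -0.8, 1.1]
opening: 0.0656
```

Emit:
carry_out --motion '[0,0,0,0,0,0,-1,0,0,0,0,0,0,-1,0,0,0,0,0,0,-1,0,0,0,0,0,0,-1,0,0,0,0,0,0,-1]'

```text
t: 4.7
tool_pos: [0.5329, -0.2706, 0.0254]
orientation: [-0.486, 1.952, -1.948]
force: [-0.1, -0.8, 0.4]
opening: 0.036
```

```bash
python3 - <<'E'
from h import *
pk=lambda p:R.from_euler('z',p[2]).as_matrix()@[-.075,.035,0]+[p[0],p[1],0]
print(pk((.5847,.0683,.335)))
plan((.53,-.25,.13),.42+np.pi/2)
E
```

```text
[0.50236231 0.07669667 0.        ]
at [ 0.5329 -0.2706  0.0254] jaw yaw -62.08 tilt [-0.0019  0.0015 -1.    ] q6 0.53 t 4.7 F [-0.1 -0.8  0.4] op 0.036
total d [-0.0029  0.0206  0.1046] turn [0.13 3.85 0.06]
[-0.0014, -0.0209, -0.004, 0.03, 0.77, 0.01]
[-0.0014, -0.0209, -0.004, 0.03, 0.77, 0.01]
[-0.0013, -0.0209, -0.004, 0.03, 0.77, 0.01]
[-0.0013, -0.0209, -0.004, 0.03, 0.77, 0.01]
[-0.0012, -0.0209, -0.004, 0.03, 0.77, 0.01]
```

Emit:
carry_out --motion '[0,-0.015,0,0,0,0,-1,0,-0.03,-0.002,0,0.8,0,-1,-0.001,-0.03,-0.004,0,0.8,0,-1,-0.001,-0.03,-0.004,0,0.8,0,-1,-0.001,-0.015,-0.004,0,0.8,0,-1]'

```text
t: 5.2
tool_pos: [0.5265, -0.2553, 0.1482]
orientation: [-0.441, 1.995, -1.98]
force: [0.3, -0.8, -1.3]
opening: 0.0358
```

```bash
python3 - <<'E'
from h import *
plan((.46,.06,.16),.335+np.pi/2)
E
```

```text
at [ 0.5265 -0.2553  0.1482] jaw yaw -65.43 tilt [-0.0092  0.0059 -0.9999] q6 0.6 t 5.2 F [ 0.3 -0.8 -1.3] op 0.0358
total d [-0.0665  0.3153  0.0118] turn [0.51 5.37 0.37]
[-0.0071, -0.0009, -0.0314, 0.05, 0.54, 0.04]
[-0.0068, -0.001, -0.0315, 0.05, 0.54, 0.04]
[-0.0065, -0.001, -0.0316, 0.05, 0.54, 0.04]
[-0.0062, -0.001, -0.0316, 0.05, 0.54, 0.04]
[-0.0059, -0.001, -0.0317, 0.05, 0.54, 0.04]
[-0.0056, -0.0011, -0.0317, 0.05, 0.54, 0.04]
[-0.0053, -0.0011, -0.0318, 0.05, 0.54, 0.04]
[-0.005, -0.0011, -0.0318, 0.05, 0.54, 0.04]
[-0.0047, -0.0011, -0.0319, 0.05, 0.54, 0.04]
[-0.0044, -0.0012, -0.0319, 0.05, 0.54, 0.04]
```

Emit:
carry_out --motion '[-0.007,-0.001,-0.0315,0.05,0.55,0.05,-1,-0.007,-0.001,-0.0315,0.05,0.55,0.05,-1,-0.0065,-0.001,-0.0315,0.05,0.55,0.05,-1,-0.006,-0.001,-0.0315,0.05,0.55,0.05,-1,-0.006,-0.001,-0.0315,0.05,0.55,0.05,-1]'

```text
t: 5.7
tool_pos: [0.4947, -0.0969, 0.1596]
orientation: [-0.375, 2.015, -2.019]
force: [0.8, 0.1, -1.2]
opening: 0.0358
```

Emit:
carry_out --motion '[-0.0055,-0.001,-0.032,0.05,0.55,0.05,-1,-0.0055,-0.001,-0.032,0.05,0.55,0.05,-1,-0.005,-0.001,-0.032,0.05,0.55,0.05,-1,-0.005,-0.001,-0.032,0.05,0.55,0.05,-1,-0.002,0,-0.01,0,0.2,0,-1]'

```text
t: 6.2
tool_pos: [0.4645, 0.0483, 0.1637]
orientation: [-0.329, 2.037, -2.044]
force: [-0.1, -0.3, -2.0]
opening: 0.0357
```

```bash
python3 - <<'E'
from h import *
import pickle
for i in range(3): imaging.read_camera("wrist")
s=robot.read_state();m=imaging.camera_model("wrist");im=imaging.read_camera("wrist");cv2.imwrite("pics/w4raw.png",im)
pickle.dump((m,s),open("m4.pkl","wb"))
plan((.4623,.0767,.16),.335+np.pi/2)
cv2.imwrite("pics/w4.png",cv2.resize(im,None,fx=1.5,fy=1.5,interpolation=cv2.INTER_CUBIC))
E
```

```text
at [0.4656 0.0452 0.1636] jaw yaw -71.25 tilt [ 0.009  -0.0037 -1.    ] q6 1.23 t 6.4 F [ 0.4 -0.4 -2. ] op 0.036
total d [-0.0033  0.0315 -0.0036] turn [-0.37 -0.44 -0.42]
[-0.0014, 0.0007, -0.0062, -0.07, -0.09, -0.08]
[-0.0014, 0.0007, -0.0062, -0.07, -0.09, -0.08]
[-0.0014, 0.0007, -0.0062, -0.07, -0.09, -0.08]
[-0.0014, 0.0007, -0.0062, -0.07, -0.09, -0.08]
[-0.0014, 0.0007, -0.0062, -0.07, -0.09, -0.08]
```

View pics/w4.png

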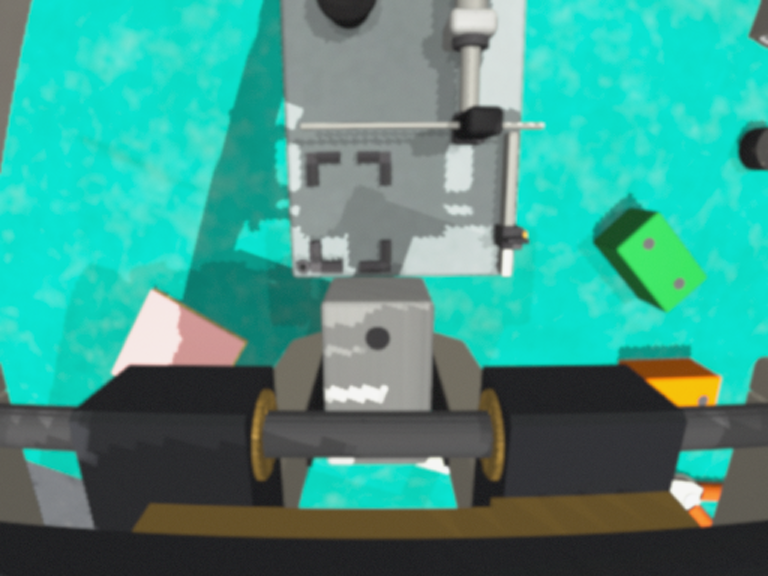

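The wrist view shows the held block, with the pocket nests, needle, handle and clip ahead of it. I'll zoom in to measure them.

```bash
python3 - <<'E'
import cv2
im=cv2.imread("pics/w4raw.png")
cv2.imwrite("pics/w4a.png",cv2.resize(im[75:195,185:305],None,fx=6,fy=6,interpolation=cv2.INTER_CUBIC)[:600])
cv2.imwrite("pics/w4b.png",cv2.resize(im[70:190,270:370],None,fx=5,fy=5,interpolation=cv2.INTER_CUBIC))
cv2.imwrite("pics/w4c.png",cv2.resize(im[180:285,200:305],None,fx=5,fy=5,interpolation=cv2.INTER_CUBIC))
E
```

```text
(no output)
```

View pics/w4a.png

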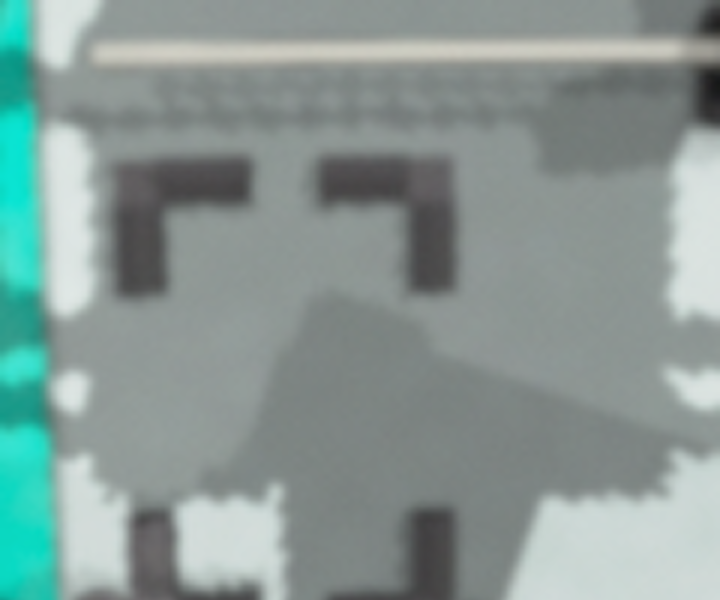

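View pics/w4b.png

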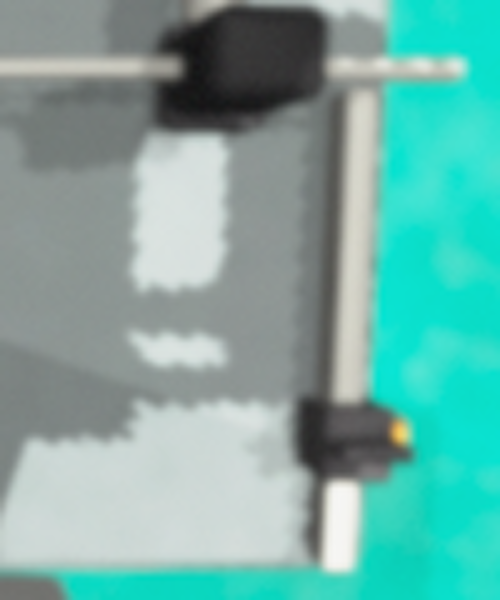

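View pics/w4c.png

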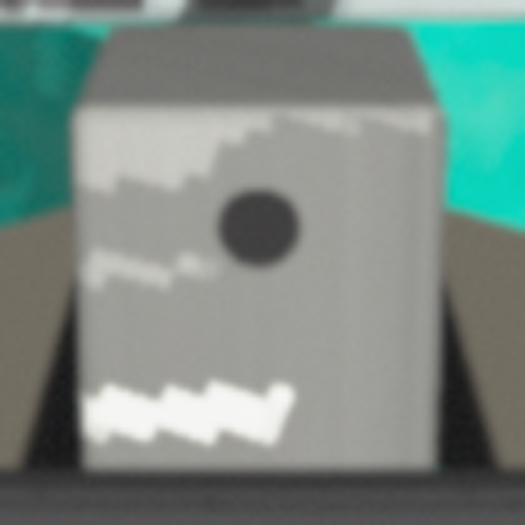

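```bash
python3 - <<'E'
from h import *
import pickle
m,s=pickle.load(open("m4.pkl","rb"))
T=rot(s["orientation"]);p=s["tool_pos"]
# block in tool: height .036, bottom 25.4 below TCP -> top 10.6 above: tool y -0.0106
c=lambda a:(np.array(a)+.5)/5-.5+np.array([200,180])
o=[((-.03,-.0106,-.018),c((74,107))),((-.03,-.0106,.018),c((446,107)))]
for l,px in o: print("tool pt",l,"pred",proj(m,p+T@np.array(l)).round(1),"obs",px.round(1))
a=lambda a:(np.array(a)+.5)/6-.5+np.array([185,75])
b=lambda a:(np.array(a)+.5)/5-.5+np.array([270,70])
nest=np.array([-.075,.035,.022])
obs=[(m,nest+[.0395,.0275,0],a((115,157))),(m,nest+[.0395,-.0275,0],a((455,157))),(m,(-.025,-.035,.084),None)]
obs=obs[:2]+[(m,(-.118,-.075,.012),b((322,568)))]
g,f=fitpose(obs,x0=(.585,.068,.335));print(g,f.round(2))
im=cv2.imread("pics/w4raw.png");S=3;big=cv2.resize(im[60:200,180:380],None,fx=4,fy=4,interpolation=cv2.INTER_CUBIC)
def draw(g,pts,col):
    Rz=R.from_euler('z',g[2]).as_matrix()
    q=np.array([proj(m,Rz@np.array(l)+[g[0],g[1],0]) for l in pts]); q=((q+.5-[180,60])*4).astype(int)
    cv2.polylines(big,[q.reshape(-1,1,2)],True,col,1)
D=[(.095,.075,.012),(.095,-.075,.012),(-.118,-.075,.012),(-.118,.075,.012)]
N=[nest+[i*.0395,j*.0275,0] for i,j in((1,1),(1,-1),(-1,-1),(-1,1))]
NI=[np.array([-.075,.035,.012])+[i*.0315,j*.0195,0] for i,j in((1,1),(1,-1),(-1,-1),(-1,1))]
nd=[(-.0265,.04,.060),(-.0265,-.066,.060),(-.0235,-.066,.06),(-.0235,.04,.06)]
for gg,col in(((.5847,.0683,.335),(255,0,0)),(g,(0,0,255))):
    for P in(D,N,NI,nd): draw(gg,P,col)
cv2.imwrite("pics/ov4.png",big)
E
```

```text
tool pt (-0.03, -0.0106, -0.018) pred [211. 201.] obs [214.4 201. ]
tool pt (-0.03, -0.0106, 0.018) pred [288.1 201.1] obs [288.8 201. ]
[0.58262281 0.0674084  0.33117782] [-3.16 -0.2   0.07 -0.53  6.72  1.92]
```

View pics/ov4.png

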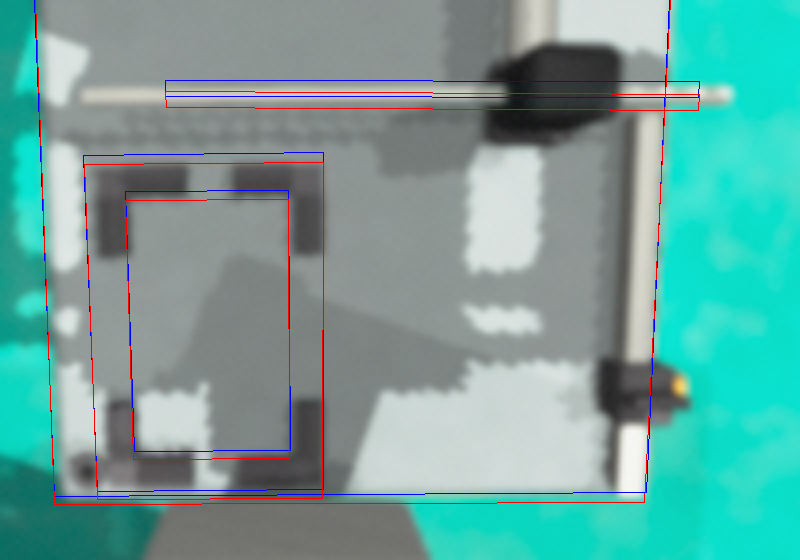

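```bash
python3 - <<'E'
from h import *
plan((.5016,.0765,.085),.334+np.pi/2)
E
```

```text
at [0.4656 0.0452 0.1636] jaw yaw -71.25 tilt [ 0.009  -0.0037 -1.    ] q6 1.23 t 6.4 F [ 0.4 -0.4 -2. ] op 0.036
total d [ 0.036   0.0313 -0.0786] turn [-0.37 -0.38 -0.42]
[-0.0087, 0.0158, -0.0037, -0.07, -0.08, -0.08]
[-0.0087, 0.0158, -0.0037, -0.07, -0.08, -0.08]
[-0.0088, 0.0157, -0.0036, -0.07, -0.08, -0.08]
[-0.0088, 0.0157, -0.0036, -0.07, -0.08, -0.08]
[-0.0088, 0.0157, -0.0036, -0.07, -0.08, -0.08]
```

Emit:
carry_out --motion '[-0.012,0.005,-0.0045,-0.2,-0.2,-0.2,-1,-0.012,0.018,-0.0045,-0.1,-0.1,-0.1,-1,-0.01,0.022,-0.0045,-0.1,-0.1,-0.1,-1,-0.009,0.022,-0.004,0,0,0,-1,0,0.01,0,0,0,0,-1]'

```text
t: 6.9
tool_pos: [0.5064, 0.0687, 0.0869]
orientation: [-0.331, 2.04, -2.045]
force: [-0.4, -0.7, -1.5]
opening: 0.0359
```

Emit:
carry_out --motion '[0,0,0,0,0,0,-1,0,0,0,0,0,0,-1,0,0,0,0,0,0,-1,0,0,0,0,0,0,-1,0,0,0,0,0,0,-1]'

```text
t: 7.4
tool_pos: [0.5064, 0.0651, 0.0882]
orientation: [-0.328, 2.041, -2.048]
force: [0.3, -0.8, -1.5]
opening: 0.0357
```

```bash
python3 - <<'E'
from h import *
plan((.5016,.0765,.075),.334+np.pi/2)
m=imaging.camera_model("wrist");s=robot.read_state();im=imaging.read_camera("wrist");cv2.imwrite("pics/w5raw.png",im)
import pickle;pickle.dump((m,s),open("m5.pkl","wb"))
cv2.imwrite("pics/w5.png",cv2.resize(im[80:290,150:400],None,fx=2.8,fy=2.8,interpolation=cv2.INTER_CUBIC))
E
```

```text
at [0.5064 0.0651 0.0882] jaw yaw -71.48 tilt [ 0.0053 -0.0027 -1.    ] q6 1.28 t 7.4 F [ 0.3 -0.8 -1.5] op 0.0357
total d [-0.0048  0.0114 -0.0132] turn [-0.25 -0.62 -0.24]
[0.0002, 0.0026, -0.0025, -0.05, -0.12, -0.05]
[0.0002, 0.0026, -0.0025, -0.05, -0.12, -0.05]
[0.0002, 0.0026, -0.0025, -0.05, -0.12, -0.05]
[0.0002, 0.0026, -0.0025, -0.05, -0.12, -0.05]
[0.0002, 0.0026, -0.0025, -0.05, -0.12, -0.05]
```

View pics/w5.png

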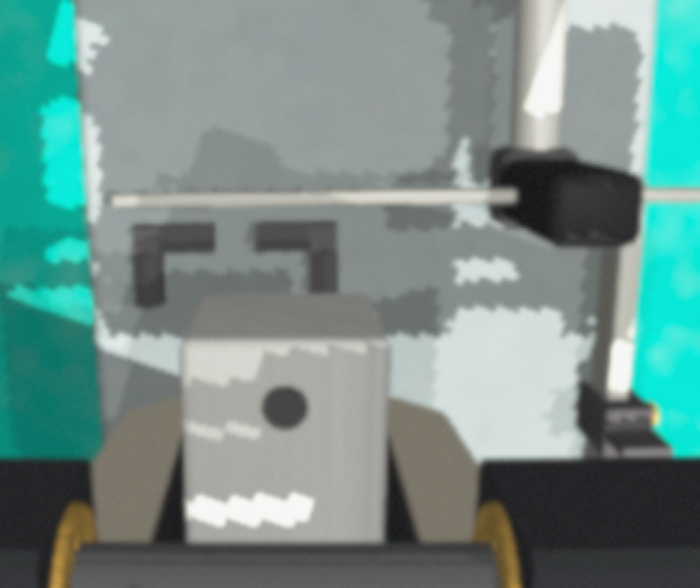

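Emit:
carry_out --motion '[0,0.003,-0.006,-0.2,-0.3,-0.2,-1,0,0.005,-0.006,-0.1,-0.3,-0.1,-1,0,0.005,-0.004,0,-0.1,0,-1,0,0,0,0,0,0,-1,0,0,0,0,0,0,-1]'

```text
t: 7.95
tool_pos: [0.5009, 0.0823, 0.0746]
orientation: [-0.348, 2.04, -2.037]
force: [-0.8, 0.5, -1.2]
opening: 0.0356
```

```bash
python3 - <<'E'
from h import *
imaging.read_camera("wrist")
plan((.5016,.0765,.065),.334+np.pi/2)
m=imaging.camera_model("wrist");s=robot.read_state();im=imaging.read_camera("wrist");cv2.imwrite("pics/w6raw.png",im)
import pickle;pickle.dump((m,s),open("m6.pkl","wb"))
cv2.imwrite("pics/w6.png",cv2.resize(im[110:290,170:350],None,fx=3.3,fy=3.3,interpolation=cv2.INTER_CUBIC))
E
```

```text
at [0.5008 0.0823 0.0746] jaw yaw -70.65 tilt [-0.001   0.0011 -1.    ] q6 1.29 t 8.0 F [-0.4  0.8 -2.1] op 0.0363
total d [ 0.0008 -0.0058 -0.0096] turn [0.08 0.21 0.03]
[0.0002, 0.0019, 0.0011, 0.02, 0.04, 0.01]
[0.0002, 0.0019, 0.0011, 0.02, 0.04, 0.01]
[0.0002, 0.0019, 0.0011, 0.02, 0.04, 0.01]
[0.0002, 0.0019, 0.0011, 0.02, 0.04, 0.01]
[0.0002, 0.0019, 0.0011, 0.02, 0.04, 0.01]
```

View pics/w6.png

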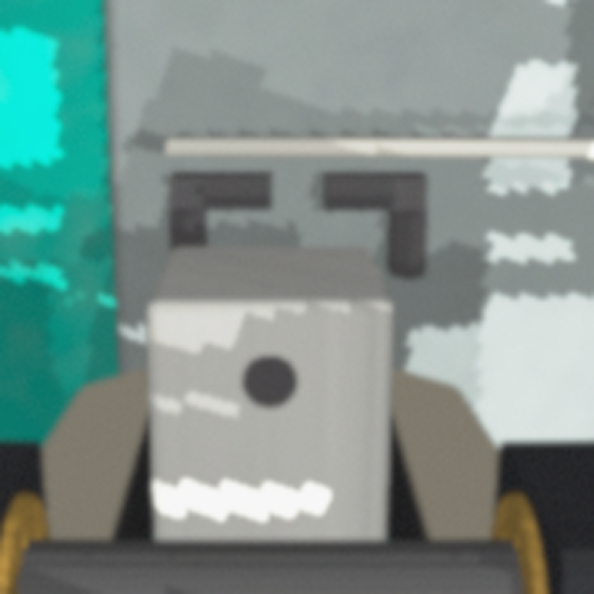

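```bash
cat > rel.py <<'E'
from h import *
import pickle,sys
def run(pk,org,sc,blk,nestpts,bz=.0254):
    """blk: two crop px of top +x edge ends. nestpts: list of (offset from pocket centre xyz (gauge axes), crop px)"""
    m,s=pickle.load(open(pk,"rb"));T=rot(s["orientation"]);p=s["tool_pos"]
    c=lambda a:(np.array(a)+.5)/sc-.5+np.array(org)
    pr=np.mean([proj(m,p+T@np.array([-.03,-.036+bz,z])) for z in(-.018,.018)],0); ob=np.mean([c(b) for b in blk],0)
    print("bias px",(ob-pr).round(2),"width obs",blk[1][0]/sc-blk[0][0]/sc)
    for mode in("none","rot","trans"):
        mm=dict(m);K=np.array(m["K"]).copy()
        if mode=="rot": K[:2,2]+=ob-pr; mm["K"]=K
        if mode=="trans":
            C=rot(m["orientation"]);d=C.T@(p+T@np.array([-.03,-.036+bz,0])-m["position"])
            mm["position"]=np.array(m["position"])-C@np.r_[(ob-pr)*d[2]/K[0,0],0]
        f=lambda q:np.concatenate([proj(mm,R.from_euler('z',q[2]).as_matrix()@np.array(l)+[q[0],q[1],0])-c(a) for l,a in nestpts])
        r=least_squares(f,(.502,.076,.334))
        dl=np.array([r.x[0],r.x[1],0])-p
        print(mode,"pocket",r.x.round(4),"tool delta x,z mm",(T.T@dl*1e3).round(1)[[0,2]],"yaw off deg",(np.degrees(r.x[2])-90-np.degrees(np.arctan2(T[1,2],T[0,2]))).round(2)%180,"res",abs(r.fun).max().round(1))
E
python3 - <<'E'
from rel import *
z=.022
# outer corners (back) & inner-floor corners
run("m6.pkl",(170,110),3.3,[(150,301),(391,301)],[((.0315,.0195,.012),(207,209)),((.0315,-.0195,.012),(389,209))])
run("m6.pkl",(170,110),3.3,[(150,301),(391,301)],[((.0395,.0275,.022),(170,174)),((.0395,-.0275,.022),(426,174))])
run("m5.pkl",(150,80),2.8,[(182,341),(388,341)],[((.0315,.0195,.012),(164,251)),((.0315,-.0195,.012),(309,250))])
run("m4.pkl",(185,75),6,[(74/5*6+(200-185)*6,(107/5+180-75)*6),(446/5*6+(200-185)*6,(107/5+180-75)*6)],[((.0315,.0195,.012),(166,206)),((.0315,-.0195,.012),(408,206))])
E
```

```text
bias px [ 2.04 -0.19] width obs 73.03030303030303
none pocket [0.5006 0.075  0.3387] tool delta x,z mm [2.5 6.9] yaw off deg 0.06 res 0.3
rot pocket [0.5    0.0763 0.3386] tool delta x,z mm [2.7 5.5] yaw off deg 0.05 res 0.2
trans pocket [0.5002 0.0759 0.3387] tool delta x,z mm [2.6 5.9] yaw off deg 0.06 res 0.2
bias px [ 2.04 -0.19] width obs 73.03030303030303
none pocket [0.5016 0.0757 0.3384] tool delta x,z mm [1.5 6.6] yaw off deg 0.04 res 2.7
rot pocket [0.501  0.0769 0.3384] tool delta x,z mm [1.6 5.2] yaw off deg 0.04 res 2.7
trans pocket [0.5012 0.0765 0.3384] tool delta x,z mm [1.6 5.6] yaw off deg 0.04 res 2.7
bias px [1.85 0.4 ] width obs 73.57142857142858
none pocket [0.5008 0.0754 0.3294] tool delta x,z mm [  2.4 -11.9] yaw off deg 0.36 res 0.3
rot pocket [0.5007 0.0768 0.3293] tool delta x,z mm [  2.1 -13.3] yaw off deg 0.35 res 0.3
trans pocket [0.5007 0.0762 0.3294] tool delta x,z mm [  2.2 -12.7] yaw off deg 0.36 res 0.3
bias px [ 2.02 -0.06] width obs 74.4
none pocket [0.5011 0.0754 0.3264] tool delta x,z mm [-42.  -17.4] yaw off deg 179.88 res 0.3
rot pocket [0.5004 0.0772 0.3262] tool delta x,z mm [-42.  -19.4] yaw off deg 179.87 res 0.3
trans pocket [0.5008 0.0763 0.3264] tool delta x,z mm [-42.  -18.4] yaw off deg 179.88 res 0.3
```

Emit:
carry_out --motion '[0.0015,0.003,0.0035,0,0,0,-1,0,0.004,0.001,0,0,0,-1,0,0.004,0,0,0,0,-1,0,0.002,0,0,0,0,-1,0,0,0,0,0,0,-1]'

```text
t: 8.55
tool_pos: [0.5013, 0.0764, 0.0607]
orientation: [-0.347, 2.04, -2.038]
force: [-0.6, 0.1, -1.7]
opening: 0.0358
```

```bash
python3 - <<'E'
from h import *
imaging.read_camera("wrist")
plan((.501,.0763,.05),.334+np.pi/2)
m=imaging.camera_model("wrist");s=robot.read_state();im=imaging.read_camera("wrist");cv2.imwrite("pics/w7raw.png",im)
import pickle;pickle.dump((m,s),open("m7.pkl","wb"))
cv2.imwrite("pics/w7.png",cv2.resize(im[110:290,170:350],None,fx=3.3,fy=3.3,interpolation=cv2.INTER_CUBIC))
E
```

```text
at [0.5014 0.0764 0.0608] jaw yaw -70.72 tilt [-2.e-04  1.e-03 -1.e+00] q6 1.28 t 8.6 F [ 0.3 -0.5 -2. ] op 0.0358
total d [-0.0004 -0.0001 -0.0108] turn [ 0.06  0.15 -0.  ]
[0.0001, 0.0022, -0.0, 0.01, 0.03, -0.0]
[0.0001, 0.0022, -0.0, 0.01, 0.03, -0.0]
[0.0001, 0.0022, -0.0, 0.01, 0.03, -0.0]
[0.0001, 0.0022, -0.0, 0.01, 0.03, -0.0]
[0.0001, 0.0022, -0.0, 0.01, 0.03, -0.0]
```

View pics/w7.png

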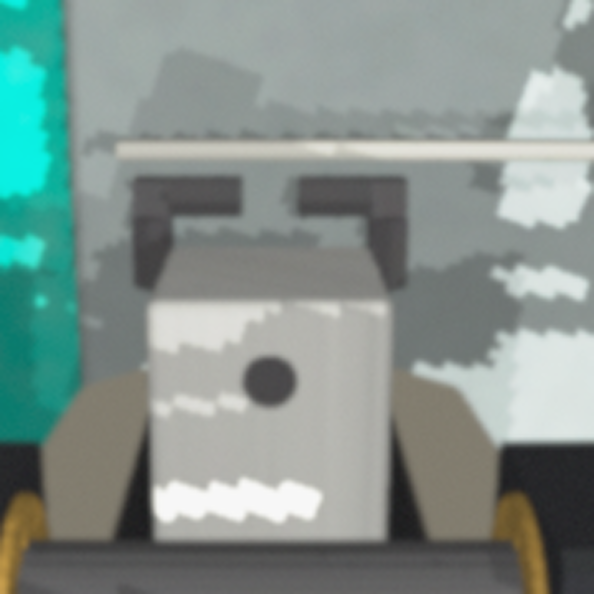

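```bash
python3 - <<'E'
from rel import *
run("m7.pkl",(170,110),3.3,[(150,301),(391,301)],[((.0315,.0195,.012),(171,215)),((.0315,-.0195,.012),(370,215))])
run("m7.pkl",(170,110),3.3,[(150,301),(391,301)],[((.0395,.0275,.022),(134,178)),((.0395,-.0275,.022),(406,178))])
E
```

```text
bias px [ 2.09 -0.16] width obs 73.03030303030303
none pocket [0.5007 0.0751 0.3373] tool delta x,z mm [1.1 1.1] yaw off deg 0.04 res 0.4
rot pocket [0.5001 0.0764 0.3372] tool delta x,z mm [ 1.2 -0.3] yaw off deg 0.04 res 0.4
trans pocket [0.5003 0.076  0.3373] tool delta x,z mm [1.2 0.1] yaw off deg 0.04 res 0.4
bias px [ 2.09 -0.16] width obs 73.03030303030303
none pocket [0.5016 0.0755 0.3372] tool delta x,z mm [0.1 1. ] yaw off deg 0.04 res 3.3
rot pocket [0.5011 0.0767 0.3373] tool delta x,z mm [ 0.2 -0.3] yaw off deg 0.04 res 3.3
trans pocket [0.5012 0.0764 0.3372] tool delta x,z mm [ 0.1 -0. ] yaw off deg 0.04 res 3.3
```

Emit:
carry_out --motion '[0.0006,0.003,0,0,0,0,-1,0,0.005,0,0,0,0,-1,0,0.005,0,0,0,0,-1,0,0.003,0,0,0,0,-1,0,0,0,0,0,0,-1]'

```text
t: 9.15
tool_pos: [0.5011, 0.0764, 0.0438]
orientation: [-0.346, 2.039, -2.038]
force: [-0.1, 0.7, -2.0]
opening: 0.0354
```

```bash
python3 - <<'E'
from h import *
imaging.read_camera("wrist")
plan((.501,.0763,.0375),.334+np.pi/2)
m=imaging.camera_model("wrist");s=robot.read_state();im=imaging.read_camera("wrist");cv2.imwrite("pics/w8raw.png",im)
cv2.imwrite("pics/w8.png",cv2.resize(im[110:290,170:350],None,fx=3.3,fy=3.3,interpolation=cv2.INTER_CUBIC))
E
```

```text
at [0.5012 0.0764 0.044 ] jaw yaw -70.7 tilt [ 7.e-04  1.e-03 -1.e+00] q6 1.28 t 9.2 F [-0.1 -0.  -0.8] op 0.0359
total d [-0.0002 -0.0001 -0.0065] turn [ 0.04  0.17 -0.06]
[0.0, 0.0013, 0.0, 0.01, 0.03, -0.01]
[0.0, 0.0013, 0.0, 0.01, 0.03, -0.01]
[0.0, 0.0013, 0.0, 0.01, 0.03, -0.01]
[0.0, 0.0013, 0.0, 0.01, 0.03, -0.01]
[0.0, 0.0013, 0.0, 0.01, 0.03, -0.01]
```

View pics/w8.png

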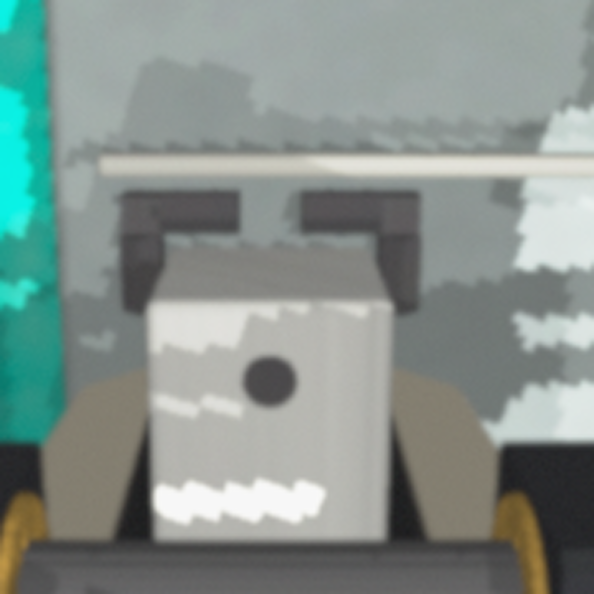

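The block is centred between the back nests (inner edges at 162 and 378, block 165-380), and there is no contact force. I'll keep lowering it.

Emit:
carry_out --motion '[0,0.003,0,0,0,0,-1,0,0.003,0,0,0,0,-1,0,0.001,0,0,0,0,-1,0,0,0,0,0,0,-1,0,0,0,0,0,0,-1]'

```text
t: 9.75
tool_pos: [0.502, 0.0764, 0.0374]
orientation: [-0.344, 2.038, -2.037]
force: [-0.2, -0.0, -2.1]
opening: 0.0362
```

```bash
python3 - <<'E'
from h import *
imaging.read_camera("wrist")
plan((.501,.0763,.0375),.334+np.pi/2)
E
```

```text
at [0.502  0.0765 0.0375] jaw yaw -70.69 tilt [ 0.0024  0.0011 -1.    ] q6 1.28 t 9.8 F [-0.7 -0.3 -1.3] op 0.0357
total d [-0.001  -0.0002  0.    ] turn [ 0.01  0.17 -0.15]
[0.0002, -0.0, -0.0, 0.0, 0.03, -0.03]
[0.0002, -0.0, -0.0, 0.0, 0.03, -0.03]
[0.0002, -0.0, -0.0, 0.0, 0.03, -0.03]
[0.0002, -0.0, -0.0, 0.0, 0.03, -0.03]
[0.0002, -0.0, -0.0, 0.0, 0.03, -0.03]
```

Emit:
carry_out --motion '[0.0006,0.0012,0,0,0.1,-0.1,-1,0,0.0008,0,0,0,0,-1,0,0,0,0,0,0,-1,0,0,0,0,0,0,-1,0,0,0,0,0,0,-1]'

```text
t: 10.3
tool_pos: [0.5024, 0.0765, 0.0375]
orientation: [-0.342, 2.039, -2.038]
force: [1.0, 0.4, -2.4]
opening: 0.0356
```

```bash
python3 - <<'E'
from h import *
plan((.501,.0763,.0375),.334+np.pi/2)
E
```

```text
at [0.5024 0.0765 0.0375] jaw yaw -70.8 tilt [ 2.3e-03  8.0e-04 -1.0e+00] q6 1.29 t 10.3 F [ 1.   0.4 -2.4] op 0.0356
total d [-0.0014 -0.0002 -0.    ] turn [-0.    0.06 -0.14]
[0.0003, 0.0, -0.0001, -0.0, 0.01, -0.03]
[0.0003, 0.0, -0.0001, -0.0, 0.01, -0.03]
[0.0003, 0.0, -0.0001, -0.0, 0.01, -0.03]
[0.0003, 0.0, -0.0001, -0.0, 0.01, -0.03]
[0.0003, 0.0, -0.0001, -0.0, 0.01, -0.03]
```

Emit:
carry_out --motion '[0.0012,0.0015,0,0,0,0,-1,0.0012,0.0015,0,0,0,0,-1,0.001,0.0015,0,0,0,0,-1,0.0005,0.0012,0,0,0,0,-1,0.0005,0.0012,0,0,0,0,-1]'

```text
t: 10.8
tool_pos: [0.5025, 0.0765, 0.0372]
orientation: [-0.334, 2.037, -2.034]
force: [-4.2, -0.1, 10.9]
opening: 0.0355
```

```bash
python3 - <<'E'
from h import *
imaging.read_camera("wrist")
plan((.501,.0763,.0375),.334+np.pi/2)
m=imaging.camera_model("wrist");s=robot.read_state();im=imaging.read_camera("wrist");cv2.imwrite("pics/w9raw.png",im)
cv2.imwrite("pics/w9.png",cv2.resize(im[110:290,170:350],None,fx=3.3,fy=3.3,interpolation=cv2.INTER_CUBIC))
E
```

```text
at [0.5025 0.0764 0.0372] jaw yaw -70.79 tilt [ 0.01    0.0031 -0.9999] q6 1.28 t 10.85 F [-4.3  0.2 11.8] op 0.0359
total d [-0.0015 -0.0001  0.0003] turn [-0.02  0.08 -0.6 ]
[0.0003, -0.0001, -0.0001, -0.0, 0.02, -0.12]
[0.0003, -0.0001, -0.0001, -0.0, 0.02, -0.12]
[0.0003, -0.0001, -0.0001, -0.0, 0.02, -0.12]
[0.0003, -0.0001, -0.0001, -0.0, 0.02, -0.12]
[0.0003, -0.0001, -0.0001, -0.0, 0.02, -0.12]
```

View pics/w9.png

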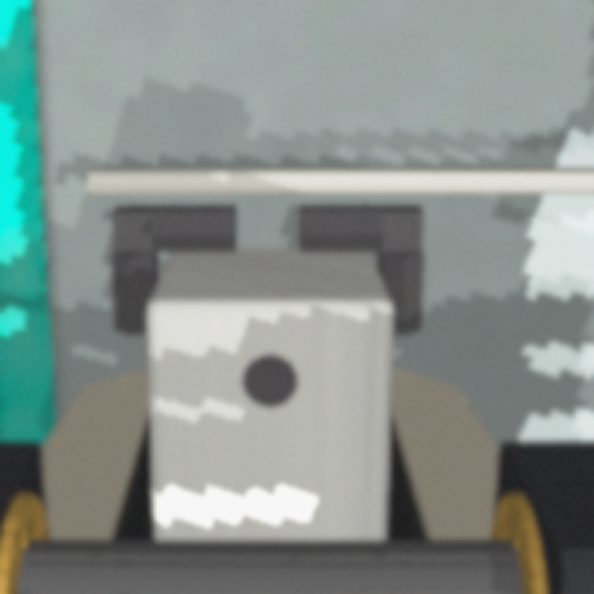

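The block is on the pocket floor at z 0.0372 with a contact force of +11 N. I'll release it.

Emit:
carry_out --motion '[0,0,0,0,0,0,-1,0,0,0,0,0,0,0.3,0,0,0,0,0,0,0.3,0,0,0,0,0,0,0.3,0,0,0,0,0,0,0.3]'

```text
t: 11.4
tool_pos: [0.503, 0.0764, 0.0375]
orientation: [-0.332, 2.036, -2.034]
force: [0.7, -0.5, -0.7]
opening: 0.0597
```

Emit:
carry_out --motion '[0,-0.005,0,0,0,0,0.3,0,-0.025,0,0,0,0,0.3,0,-0.03,0,0,0,0,0.3,0,-0.03,0,0,0,0,0.3,0,-0.02,0,0,0,0,0.3]'

```text
t: 11.9
tool_pos: [0.4982, 0.0758, 0.1476]
orientation: [-0.342, 2.041, -2.036]
force: [1.1, -0.6, -0.1]
opening: 0.0605
```

```bash
python3 - <<'E'
from h import *
for i in range(2): imaging.read_camera("wrist")
plan((.501,.0763,.15),.334+np.pi/2)
import pickle
m=imaging.camera_model("wrist");s=robot.read_state();im=imaging.read_camera("wrist");cv2.imwrite("pics/w10raw.png",im)
pickle.dump((m,s),open("m10.pkl","wb"))
cv2.imwrite("pics/w10.png",cv2.resize(im[100:300,150:400],None,fx=3,fy=3,interpolation=cv2.INTER_CUBIC))
E
```

```text
at [0.5    0.0759 0.1491] jaw yaw -70.8 tilt [ 0.0065  0.0029 -1.    ] q6 1.28 t 12.0 F [ 0.6 -0.1  0.8] op 0.0605
total d [0.001  0.0004 0.0009] turn [ 0.04  0.06 -0.41]
[-0.0002, -0.0002, -0.0, 0.01, 0.01, -0.08]
[-0.0002, -0.0002, -0.0, 0.01, 0.01, -0.08]
[-0.0002, -0.0002, -0.0, 0.01, 0.01, -0.08]
[-0.0002, -0.0002, -0.0, 0.01, 0.01, -0.08]
[-0.0002, -0.0002, -0.0, 0.01, 0.01, -0.08]
```

View pics/w10.png

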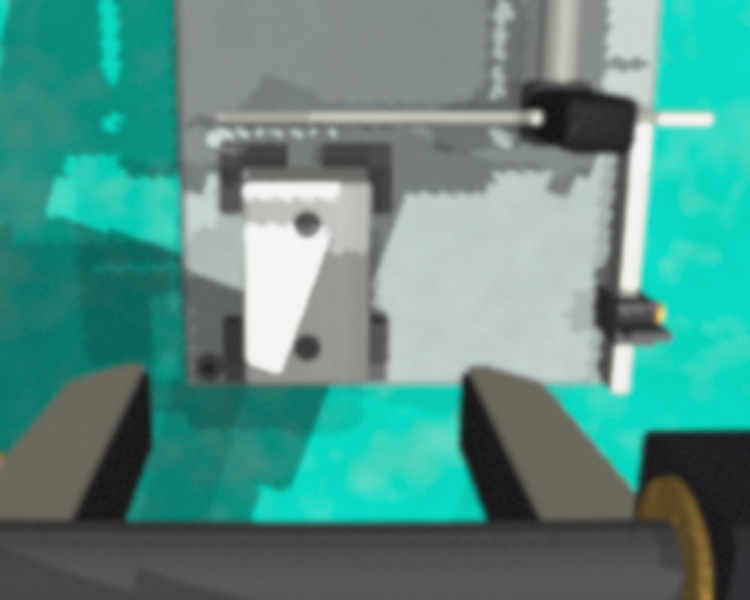

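The block is released and sits inside the four nests (245-370, 170-383 in the crop), with the pointer still sprung back. Next I'll measure the clip ridge against the needle.

```bash
python3 - <<'E'
import cv2
im=cv2.imread("pics/w10raw.png")
cv2.imwrite("pics/w10c.png",cv2.resize(im[120:240,310:400],None,fx=6,fy=6,interpolation=cv2.INTER_CUBIC)[:600])
cv2.imwrite("pics/w10c2.png",cv2.resize(im[185:235,335:385],None,fx=12,fy=12,interpolation=cv2.INTER_CUBIC))
E
```

```text
(no output)
```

View pics/w10c2.png

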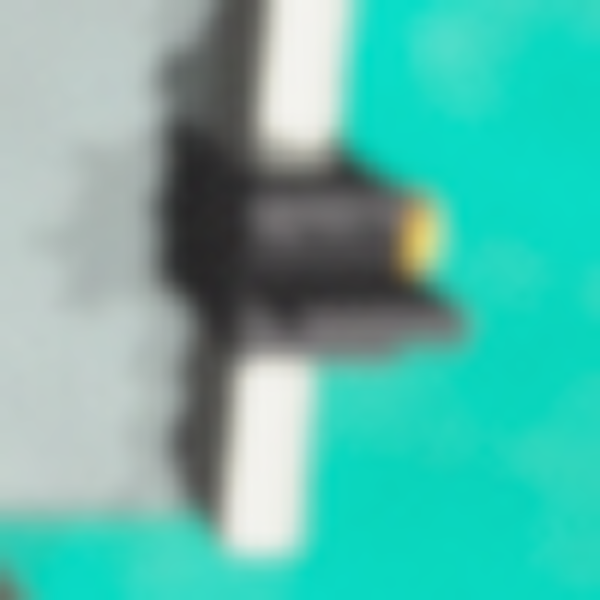

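View pics/w10c.png

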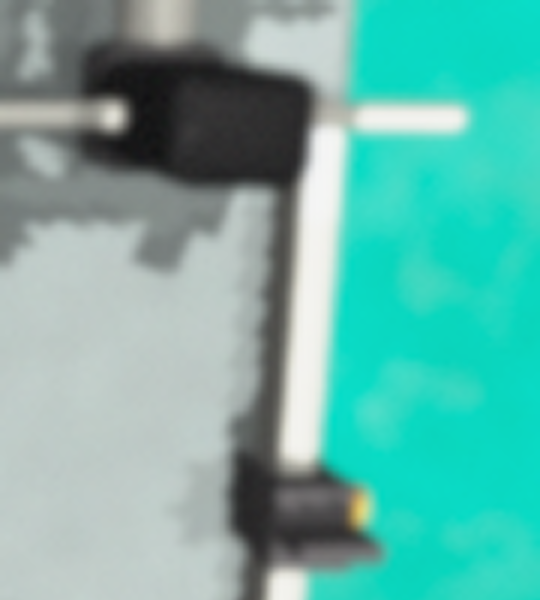

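```bash
cat > clip.py <<'E'
from h import *
import pickle
m,s=pickle.load(open("m10.pkl","rb"))
a=lambda p:(np.array(p)+.5)/6-.5+np.array([310,120])
b=lambda p:(np.array(p)+.5)/12-.5+np.array([335,185])
for yaw in(.333,.336):
    u=np.array([np.cos(yaw),np.sin(yaw),0]);v=np.array([-u[1],u[0],0])
    g0=np.array([.501,.0763,0])-u*-.075-v*.035
    def gx(px,z): P=onz(m,px,z)-g0; return (np.array([P@u,P@v])*1e3).round(2)
    print("needle L/R",gx(a((30,115)),.060),gx(a((440,118.5)),.060),"z58",gx(a((440,118.5)),.058))
    print("ridge top strip L/R ends mid",gx(b((310,325)),.047),gx(b((440,320)),.047))
    print("ridge top edges",gx(b((380,292)),.047),gx(b((380,350)),.047))
    print("saddle back edge z.03",gx(b((300,165)),.03),gx(b((300,180)),.03))
    print("deck front edge",gx(b((60,512)),.012),"rail front top",gx(b((260,550)),.02))
C=m["position"]-g0; print("cam in gauge",C@u,C@v,C[2])
ms=[(l) for l in()]
E
python3 clip.py
```

```text
needle L/R [-24.71 -14.53] [-24.5  -68.55] z58 [-24.65 -69.42]
ridge top strip L/R ends mid [-87.97 -60.74] [-87.6  -70.38]
ridge top edges [-85.47 -65.69] [-89.89 -66.14]
saddle back edge z.03 [-80.63 -65.22] [-81.82 -65.33]
deck front edge [-115.74  -54.37] rail front top [-116.05  -68.75]
needle L/R [-24.86 -14.68] [-24.82 -68.71] z58 [-24.97 -69.58]
ridge top strip L/R ends mid [-88.26 -60.7 ] [-87.92 -70.34]
ridge top edges [-85.77 -65.66] [-90.19 -66.09]
saddle back edge z.03 [-80.93 -65.2 ] [-82.12 -65.31]
deck front edge [-116.01  -54.25] rail front top [-116.36  -68.63]
cam in gauge -0.007122710292219418 0.03397521216906185 0.2960385448452471
```

```bash
python3 - <<'E'
import cv2,numpy as np
im=cv2.imread("pics/w4raw.png")
a=cv2.resize(im[140:190,315:365],None,fx=12,fy=12,interpolation=cv2.INTER_CUBIC)
cv2.imwrite("pics/w4e.png",a)
t=cv2.imread("pics/top0.png");s=cv2.imread("pics/side0.png")
tt=cv2.resize(t[190:245,195:245],None,fx=8,fy=8,interpolation=cv2.INTER_CUBIC)
ss=cv2.resize(s[150:182,220:290],None,fx=9,fy=9,interpolation=cv2.INTER_CUBIC)
cv2.imwrite("pics/tc.png",tt);cv2.imwrite("pics/sc.png",ss)
E
```

```text
(no output)
```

View pics/w4e.png

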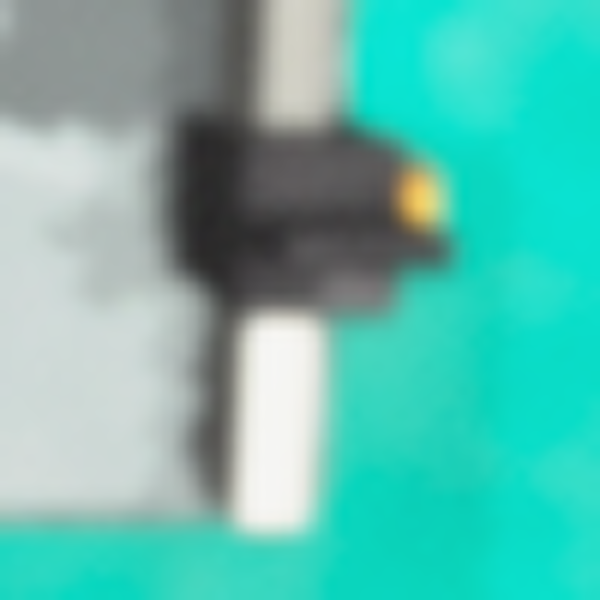

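View pics/tc.png

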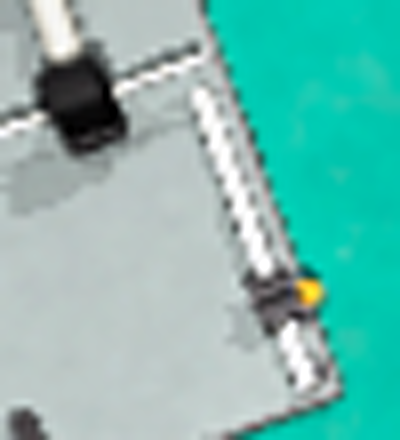

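View pics/sc.png

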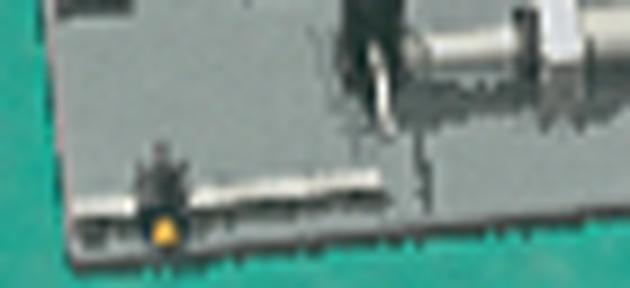

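```bash
python3 - <<'E'
from h import *
import pickle
def view(pk,feat,yaw=.335):
    m,s=pickle.load(open(pk,"rb"))
    u=np.array([np.cos(yaw),np.sin(yaw),0]);v=np.array([-u[1],u[0],0])
    g0=np.array([.501,.0763,0])-u*-.075-v*.035
    for n,px,z in feat:
        P=onz(m,px,z)-g0; print(n,(np.array([P@u,P@v])*1e3).round(2))
b=lambda p:(np.array(p)+.5)/12-.5+np.array([315,140])
w4b=lambda p:(np.array(p)+.5)/5-.5+np.array([270,70])
view("m4.pkl",[("needleR",w4b((440,68)),.060),("needleR58",w4b((440,68)),.058),("ridge r",b((430,248)),.047),("ridge l",b((300,243)),.047),("ridge bk edge",b((380,228)),.047),("ridge front edge",b((380,268)),.047),
 ("saddle front",b((350,310)),.03),("saddle back",b((300,130)),.03),("deck front",b((60,520)),.012),("railfront",b((270,530)),.02)])
mt=imaging.camera_model("top");yaw=.335
u=np.array([np.cos(yaw),np.sin(yaw),0]);v=np.array([-u[1],u[0],0]);g0=np.array([.501,.0763,0])-u*-.075-v*.035
t=lambda p:(np.array(p)+.5)/8-.5+np.array([195,190])
for n,px,z in[("needle",t((165,58)),.06),("ridge?",t((280,303)),.047),("saddle back",t((262,272)),.03),("saddle front",t((285,328)),.03),("deckcorner",t((340,392)),.012)]:
    P=onz(mt,px,z)-g0; print("top",n,(np.array([P@u,P@v])*1e3).round(2))
E
```

```text
needleR [-24.55 -68.79]
needleR58 [-24.35 -69.48]
ridge r [-88.46 -71.17]
ridge l [-88.07 -61.42]
ridge bk edge [-86.97 -67.32]
ridge front edge [-89.93 -67.52]
saddle front [-95.85 -70.84]
saddle back [-81.72 -65.99]
deck front [-116.65  -52.86]
railfront [-115.81  -68.51]
top needle [-17.84 -59.34]
top ridge? [-89.8  -65.73]
top saddle back [-77.28 -63.71]
top saddle front [-94.16 -64.39]
top deckcorner [-113.77  -72.37]
```

```bash
python3 - <<'E'
from h import *
u=np.array([np.cos(.335),np.sin(.335),0]);v=np.array([-u[1],u[0],0])
P=np.array([.501,.0763,0])+.0503*u-.07*v; print(P)
plan((P[0],P[1],.15),.335)
E
```

```text
[0.57151768 0.02672837 0.        ]
at [0.4989 0.0759 0.1469] jaw yaw -70.8 tilt [ 0.0037  0.0028 -1.    ] q6 1.28 t 12.05 F [ 0.2 -0.  -0.5] op 0.0604
total d [ 0.0727 -0.0491  0.0031] turn [ -0.13 -90.    -0.26]
[-0.0035, -0.0002, 0.0047, -0.01, -6.0, -0.02]
[-0.003, -0.0002, 0.005, -0.01, -6.0, -0.02]
[-0.0024, -0.0002, 0.0053, -0.01, -6.0, -0.02]
[-0.0019, -0.0002, 0.0055, -0.01, -6.0, -0.02]
[-0.0013, -0.0002, 0.0057, -0.01, -6.0, -0.02]
[-0.0007, -0.0002, 0.0058, -0.01, -6.0, -0.02]
[-0.0001, -0.0002, 0.0058, -0.01, -6.0, -0.02]
[0.0005, -0.0002, 0.0058, -0.01, -6.0, -0.02]
[0.0011, -0.0002, 0.0057, -0.01, -6.0, -0.02]
[0.0017, -0.0002, 0.0056, -0.01, -6.0, -0.02]
[0.0023, -0.0002, 0.0054, -0.01, -6.0, -0.02]
[0.0029, -0.0002, 0.0051, -0.01, -6.0, -0.02]
[0.0034, -0.0002, 0.0048, -0.01, -6.0, -0.02]
[0.0039, -0.0002, 0.0044, -0.01, -6.0, -0.02]
[0.0043, -0.0002, 0.004, -0.01, -6.0, -0.02]
```

Emit:
carry_out --motion '[-0.0035,-0.001,0.0045,0,-6,0,0.3,-0.003,-0.001,0.005,0,-6,0,0.3,-0.0025,-0.001,0.0055,0,-6,0,0.3,-0.002,-0.001,0.0055,0,-6,0,0.3,-0.0015,0,0.0055,0,-6,0,0.3]'

```text
t: 12.55
tool_pos: [0.5194, 0.0598, 0.1431]
orientation: [-0.803, 1.706, -1.696]
force: [0.5, -0.0, -0.6]
opening: 0.0606
```

Emit:
carry_out --motion '[-0.0005,0,0.006,0,-6,0,0.3,0,0,0.006,0,-6,0,0.3,0.0005,0,0.006,0,-6,0,0.3,0.001,0,0.006,0,-6,0,0.3,0.0015,0,0.0055,0,-6,0,0.3]'

```text
t: 13.05
tool_pos: [0.54, 0.0432, 0.1324]
orientation: [-1.151, 1.334, -1.306]
force: [-0.3, 0.2, 0.1]
opening: 0.0603
```

Emit:
carry_out --motion '[0.0025,0,0.0055,0,-6,0,0.3,0.003,0,0.005,0,-6,0,0.3,0.0035,0,0.005,0,-6,0,0.3,0.004,0,0.0045,0,-6,0,0.3,0,0,0,0,0,0,0.3]'

```text
t: 13.55
tool_pos: [0.5557, 0.0297, 0.1213]
orientation: [-1.352, 1.02, -0.969]
force: [-0.0, 0.4, -0.4]
opening: 0.0603
```

```bash
python3 - <<'E'
from h import *
plan((.5715,.0267,.11),.335)
for i in range(2): imaging.read_camera("wrist")
im=imaging.read_camera("wrist");cv2.imwrite("pics/w11.png",cv2.resize(im,None,fx=1.5,fy=1.5))
m=imaging.camera_model("wrist"); print(proj(m,(.5715,.0267,.084))*1.5)
plan((.5715,.0267,.11),.335)
E
```

```text
at [0.5557 0.0297 0.1213] jaw yaw 16.68 tilt [-0.0359  0.003  -0.9994] q6 -0.33 t 13.55 F [-0.   0.4 -0.4] op 0.0603
total d [ 0.0158 -0.003  -0.0113] turn [ 1.9  -2.53 -0.8 ]
[0.0015, 0.0021, 0.0029, 0.38, -0.51, -0.16]
[0.0015, 0.0022, 0.0029, 0.38, -0.51, -0.16]
[0.0016, 0.0022, 0.0029, 0.38, -0.51, -0.16]
[0.0016, 0.0022, 0.0028, 0.38, -0.51, -0.16]
[0.0016, 0.0022, 0.0028, 0.38, -0.51, -0.16]
[413.98700736 354.09387894]
at [0.5555 0.0302 0.122 ] jaw yaw 16.42 tilt [-0.0354  0.0032 -0.9994] q6 -0.33 t 13.7 F [ 0.3  0.9 -0. ] op 0.0603
total d [ 0.016  -0.0035 -0.012 ] turn [ 1.88 -2.79 -0.79]
[0.0016, 0.0023, 0.003, 0.38, -0.56, -0.16]
[0.0016, 0.0023, 0.0029, 0.38, -0.56, -0.16]
[0.0016, 0.0023, 0.0029, 0.38, -0.56, -0.16]
[0.0017, 0.0024, 0.0029, 0.38, -0.56, -0.16]
[0.0017, 0.0024, 0.0028, 0.38, -0.56, -0.16]
```

View pics/w11.png

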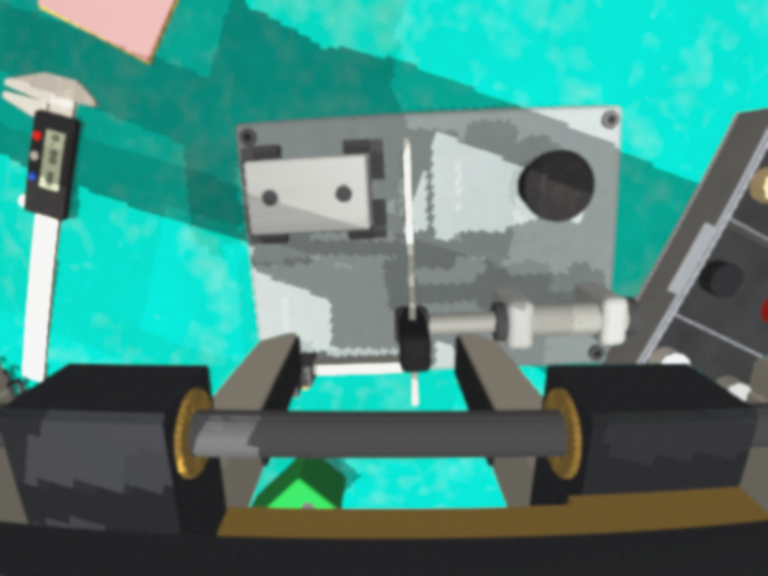

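The wrist view shows the block seated in all four nests, the handle at (413,340) between the fingers, and the clip at (305,370). I'll straighten the tool, then align and descend.

Emit:
carry_out --motion '[0.0025,0,0.005,0.9,-1,-0.4,0.3,0.0025,0,0.005,0.6,-1,-0.3,0.3,0.0015,0,0.003,0.3,-0.7,-0.1,0.3,0.001,0.002,0.002,0.1,-0.3,0,0.3,0,0.002,0,0,0,0,0.3]'

```text
t: 14.2
tool_pos: [0.5734, 0.0278, 0.1177]
orientation: [-1.348, 0.952, -0.959]
force: [0.8, 0.2, 0.1]
opening: 0.0605
```

```bash
python3 - <<'E'
from h import *
imaging.read_camera("wrist")
plan((.5715,.0267,.073),.335)
im=imaging.read_camera("wrist");cv2.imwrite("pics/w12.png",cv2.resize(im[150:310,150:400],None,fx=3,fy=3))
E
```

```text
at [0.573  0.0279 0.1173] jaw yaw 19.44 tilt [ 4.1e-03 -3.0e-04 -1.0e+00] q6 -0.38 t 14.25 F [-0.   0.9 -0.5] op 0.0607
total d [-0.0015 -0.0012 -0.0443] turn [-0.22  0.24  0.1 ]
[0.0001, 0.0089, -0.0004, -0.04, 0.05, 0.02]
[0.0001, 0.0089, -0.0004, -0.04, 0.05, 0.02]
[0.0001, 0.0089, -0.0004, -0.04, 0.05, 0.02]
[0.0001, 0.0089, -0.0004, -0.04, 0.05, 0.02]
[0.0001, 0.0089, -0.0004, -0.04, 0.05, 0.02]
```

View pics/w12.png

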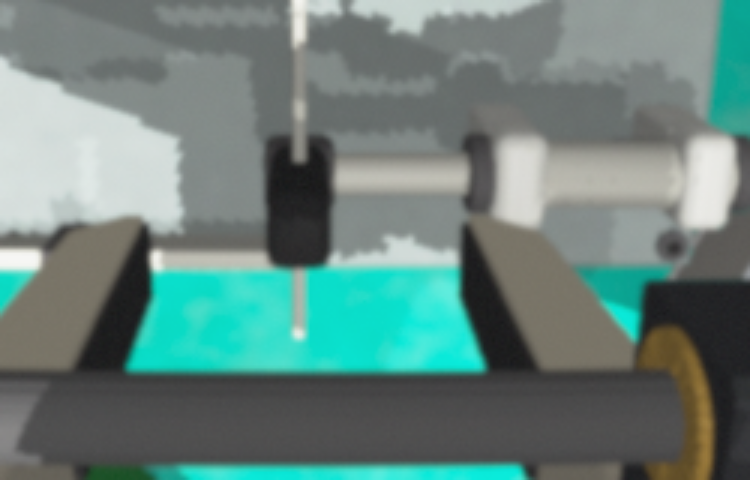

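Emit:
carry_out --motion '[0,0.01,-0.001,-0.1,0.1,0.1,0.3,0,0.012,-0.001,-0.1,0.1,0,0.3,0,0.01,0,0,0,0,0.3,0,0.006,0,0,0,0,0.3,0,0,0,0,0,0,0.3]'

```text
t: 14.8
tool_pos: [0.5696, 0.0272, 0.0745]
orientation: [-1.351, 0.961, -0.957]
force: [-0.7, 0.4, 0.0]
opening: 0.0606
```

```bash
python3 - <<'E'
from h import *
imaging.read_camera("wrist")
plan((.5715,.0267,.073),.335)
im=imaging.read_camera("wrist");cv2.imwrite("pics/w13.png",cv2.resize(im[150:310,150:400],None,fx=3,fy=3))
E
```

```text
at [0.5698 0.0272 0.0749] jaw yaw 19.19 tilt [-2.7e-03  3.0e-04 -1.0e+00] q6 -0.38 t 14.85 F [-0.4 -1.  -0.2] op 0.0605
total d [ 0.0017 -0.0005 -0.0019] turn [ 0.14 -0.01 -0.07]
[0.0002, 0.0004, 0.0003, 0.03, -0.0, -0.01]
[0.0002, 0.0004, 0.0003, 0.03, -0.0, -0.01]
[0.0002, 0.0004, 0.0003, 0.03, -0.0, -0.01]
[0.0002, 0.0004, 0.0003, 0.03, -0.0, -0.01]
[0.0002, 0.0004, 0.0003, 0.03, -0.0, -0.01]
```

View pics/w13.png

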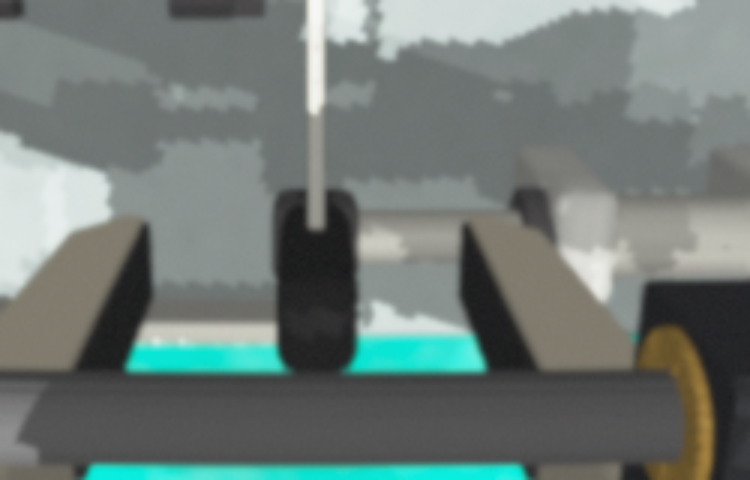

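Emit:
carry_out --motion '[0,0.001,0.0017,0.1,0,0,0.3,0,0,0,0,0,0,-0.3,0,0,0,0,0,0,-1,0,0,0,0,0,0,-1,0,0,0,0,0,0,-1]' --squeeze 35

```text
t: 15.4
tool_pos: [0.5736, 0.0278, 0.0767]
orientation: [-1.346, 0.956, -0.961]
force: [-0.3, 0.7, 0.7]
opening: 0.0327
```

Emit:
carry_out --motion '[0,0,0,0,0,0,-1,0,0,0,0,0,0,-1,0,0,0,0,0,0,-1,0,0,0,0,0,0,-1,0,0,0,0,0,0,-1]'

```text
t: 15.9
tool_pos: [0.5719, 0.0271, 0.0769]
orientation: [-1.35, 0.959, -0.959]
force: [1.0, 0.7, -0.7]
opening: 0.0136
```

```bash
python3 - <<'E'
from h import *
imaging.read_camera("wrist")
u=np.array([np.cos(.335),np.sin(.335),0]);s=robot.read_state()
plan(s["tool_pos"]-.064*u,.335)
for n in("side","top","wrist"):
    im=imaging.read_camera(n);cv2.imwrite(f"pics/{n}14.png",im)
s=cv2.imread("pics/side14.png");cv2.imwrite("pics/s14.png",cv2.resize(s[110:200,200:330],None,fx=6,fy=6,interpolation=cv2.INTER_CUBIC))
E
```

```text
at [0.5719 0.0271 0.0769] jaw yaw 19.2 tilt [-1.e-04 -5.e-04 -1.e+00] q6 -0.38 t 15.95 F [0.5 0.2 0.3] op 0.0137
total d [-0.0604 -0.021   0.    ] turn [0.01 0.   0.02]
[-0.0, 0.0, -0.0128, 0.0, 0.0, 0.0]
[-0.0, 0.0, -0.0128, 0.0, 0.0, 0.0]
[-0.0, 0.0, -0.0128, 0.0, 0.0, 0.0]
[-0.0, 0.0, -0.0128, 0.0, 0.0, 0.0]
[-0.0, 0.0, -0.0128, 0.0, 0.0, 0.0]
```

View pics/s14.png

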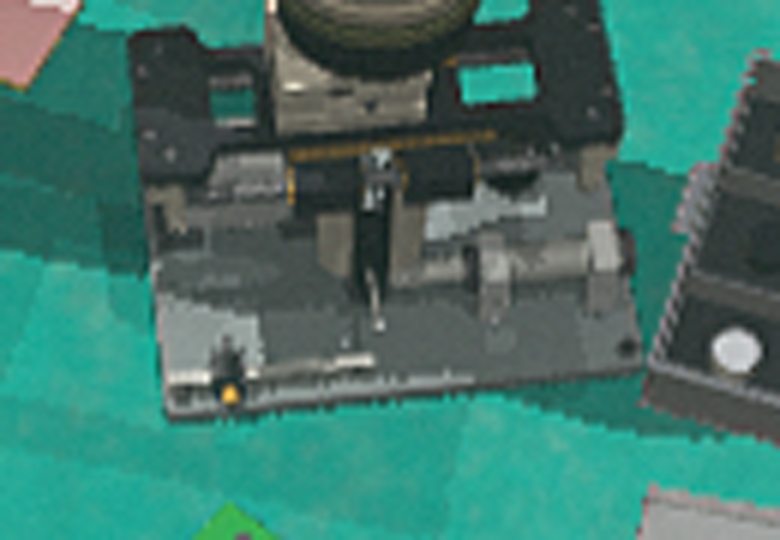

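View pics/wrist14.png

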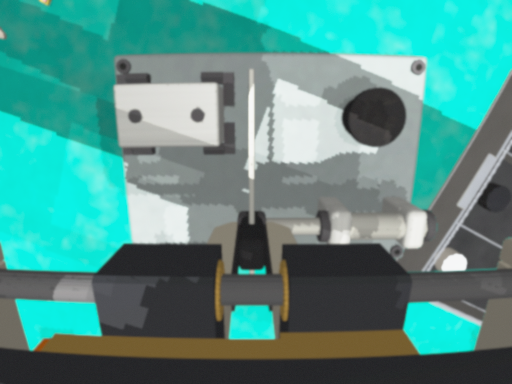

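Grip is closed on the handle (13.7 mm), and the side camera sees both the needle tip and the clip. I'll pull most of the way.

Emit:
carry_out --motion '[0,0,-0.008,0,0,0,-1,0,0,-0.012,0,0,0,-1,0,0,-0.014,0,0,0,-1,0,0,-0.012,0,0,0,-1,0,0,-0.006,0,0,0,-1]'

```text
t: 16.6
tool_pos: [0.526, 0.011, 0.0769]
orientation: [-1.34, 0.95, -0.964]
force: [9.3, 0.9, -7.7]
opening: 0.0135
```

```bash
python3 - <<'E'
from h import *
imaging.read_camera("wrist")
u=np.array([np.cos(.335),np.sin(.335),0]);v=np.array([-u[1],u[0],0]);s0=np.array([.5719,.0271,.0769]);s=robot.read_state()
d=s["tool_pos"]-s0;print("pull",-d@u,"lat",d@v,"dz",d[2])
plan(s0-.064*u,.335)
im=imaging.read_camera("side");cv2.imwrite("pics/side15.png",im)
cv2.imwrite("pics/s15.png",cv2.resize(im[110:200,200:330],None,fx=6,fy=6,interpolation=cv2.INTER_CUBIC))
E
```

```text
pull 0.0490405363694203 lat -6.057227364376291e-05 dz 1.7303795576184555e-05
at [0.5256 0.0109 0.0769] jaw yaw 19.25 tilt [ 0.0121  0.0021 -0.9999] q6 -0.42 t 16.65 F [ 9.1  2.9 -8. ] op 0.0134
total d [-0.0141 -0.0049 -0.    ] turn [-0.7   0.06  0.11]
[-0.0, -0.0, -0.003, -0.14, 0.01, 0.02]
[-0.0, -0.0, -0.003, -0.14, 0.01, 0.02]
[-0.0, -0.0, -0.003, -0.14, 0.01, 0.02]
[-0.0, -0.0, -0.003, -0.14, 0.01, 0.02]
[-0.0, -0.0, -0.003, -0.14, 0.01, 0.02]
```

View pics/s15.png

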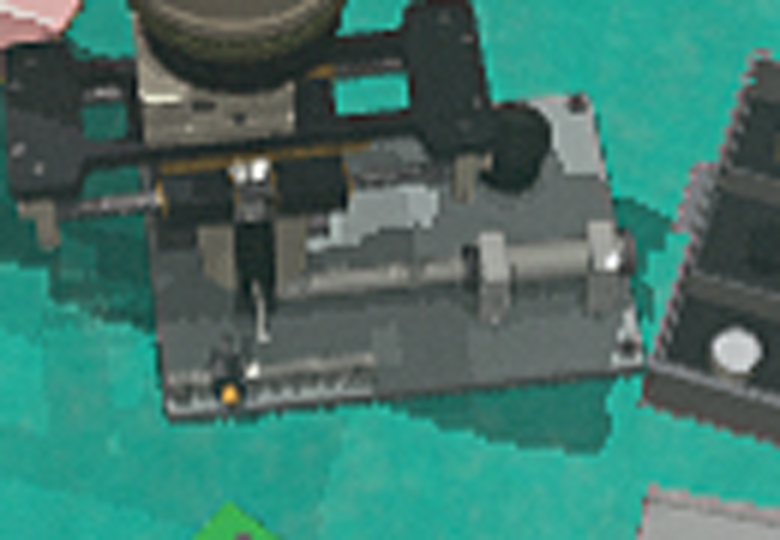

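Emit:
carry_out --motion '[0,0,-0.006,-0.2,0,0,-1,0,0,-0.006,-0.2,0,0,-1,0,0,-0.004,-0.1,0,0,-1,0,0,-0.001,0,0,0,-1,0,0,0,0,0,0,-1]'

```text
t: 17.2
tool_pos: [0.5146, 0.007, 0.0769]
orientation: [-1.336, 0.945, -0.968]
force: [10.6, 3.1, -8.2]
opening: 0.0138
```

```bash
python3 - <<'E'
from h import *
u=np.array([np.cos(.335),np.sin(.335),0]);v=np.array([-u[1],u[0],0]);s0=np.array([.5719,.0271,.0769])
for i in range(3):
    s=robot.read_state();d=s["tool_pos"]-s0;print("pull",-d@u,"lat",d@v,"dz",d[2],s["t"],s["opening"]); im=imaging.read_camera("side")
plan(s0-.064*u,.335)
cv2.imwrite("pics/side16.png",im)
cv2.imwrite("pics/s16.png",cv2.resize(im[130:190,215:275],None,fx=10,fy=10,interpolation=cv2.INTER_CUBIC))
ms=imaging.camera_model("side")
g0=np.array([.501,.0763,0])+.075*u-.035*v
for gx in(-85,-88,-89,-91):
    P=g0+u*gx/1e3
    a=proj(ms,P-v*.066+[0,0,.047]);b=proj(ms,P-v*.066+[0,0,.058]);c=proj(ms,P-v*.078+[0,0,.058])
    print(gx,[((q-[215,130])*10+4.5).round() for q in(a,b,c)])
E
```

```text
pull 0.06071239908085406 lat -9.907766268732507e-05 dz 3.4774966266623575e-05 17.2 0.013777132801257645
pull 0.06058730186640931 lat -8.387111721972924e-05 dz 3.46181302346843e-05 17.25 0.013469583022475013
pull 0.06063436066194892 lat -7.989713681580251e-05 dz 3.095855755659571e-05 17.3 0.013778463015745559
at [0.5147 0.0071 0.077 ] jaw yaw 19.25 tilt [ 0.0196  0.0028 -0.9998] q6 -0.43 t 17.35 F [10.6  3.2 -8.4] op 0.0138
total d [-0.0032 -0.001  -0.0001] turn [-1.11  0.05  0.22]
[-0.0, -0.0, -0.0007, -0.22, 0.01, 0.04]
[-0.0, -0.0, -0.0007, -0.22, 0.01, 0.04]
[-0.0, 0.0, -0.0007, -0.22, 0.01, 0.04]
[-0.0, 0.0, -0.0007, -0.22, 0.01, 0.04]
[-0.0, 0.0, -0.0007, -0.22, 0.01, 0.04]
-85 [array([243., 383.]), array([242., 361.]), array([247., 401.])]
-88 [array([231., 384.]), array([230., 362.]), array([235., 402.])]
-89 [array([227., 385.]), array([226., 362.]), array([231., 403.])]
-91 [array([219., 385.]), array([218., 363.]), array([223., 403.])]
```

View pics/s16.png

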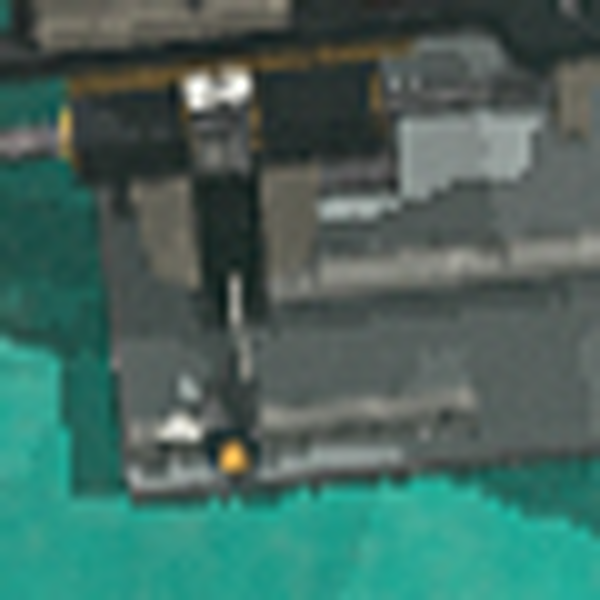

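Emit:
carry_out --motion '[0,0,-0.002,-0.3,0,0,-1,0,0,-0.002,-0.3,0,0,-1,0,0,-0.002,-0.2,0,0,-1,0,0,-0.0015,0,0,0,-1,0,0,-0.001,0,0,0,-1]'

```text
t: 17.85
tool_pos: [0.5121, 0.0062, 0.0769]
orientation: [-1.335, 0.942, -0.97]
force: [11.8, 3.6, -8.5]
opening: 0.014
```

```bash
python3 - <<'E'
from h import *
u=np.array([np.cos(.335),np.sin(.335),0]);v=np.array([-u[1],u[0],0]);s0=np.array([.5719,.0271,.0769])
for i in range(3):
    s=robot.read_state();d=s["tool_pos"]-s0;print("pull",-d@u,"lat",d@v,"dz",d[2],s["t"],s["opening"]); im=imaging.read_camera("side")
plan(s0-.064*u,.335)
cv2.imwrite("pics/side17.png",im)
cv2.imwrite("pics/s17.png",cv2.resize(im[140:185,215:260],None,fx=13,fy=13,interpolation=cv2.INTER_CUBIC))
E
```

```text
pull 0.06335882649326027 lat -7.715251681596243e-05 dz 1.8736091890375617e-05 17.85 0.014046348361169643
pull 0.06335657385878483 lat -0.0001021077088009176 dz 4.4778691281111005e-05 17.9 0.01370777463139166
pull 0.06339782893998938 lat -4.0540091868771706e-05 dz 4.759428370124108e-06 17.95 0.013579102615069276
at [0.512  0.0062 0.0769] jaw yaw 19.25 tilt [ 0.0217  0.0017 -0.9998] q6 -0.43 t 18.0 F [10.9  3.1 -7.7] op 0.0139
total d [-0.0006 -0.0001  0.    ] turn [-1.21  0.05  0.32]
[-0.0, -0.0, -0.0001, -0.24, 0.01, 0.06]
[-0.0, -0.0, -0.0001, -0.24, 0.01, 0.06]
[-0.0, -0.0, -0.0001, -0.24, 0.01, 0.06]
[-0.0, -0.0, -0.0001, -0.24, 0.01, 0.06]
[-0.0, -0.0, -0.0001, -0.24, 0.01, 0.06]
```

View pics/s17.png

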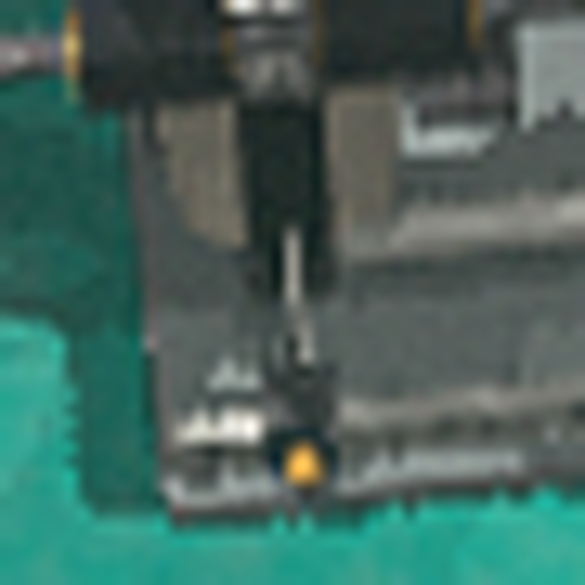

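Emit:
carry_out --motion '[0,0,-0.0012,0,0,0,-1,0,0,-0.0012,0,0,0,-1,0,0,-0.0012,0,0,0,-1,0,0,-0.001,0,0,0,-1,0,0,-0.001,0,0,0,-1]'

```text
t: 18.5
tool_pos: [0.5121, 0.0062, 0.077]
orientation: [-1.323, 0.932, -0.977]
force: [11.1, 3.2, -8.7]
opening: 0.0139
```

```bash
python3 - <<'E'
from h import *
u=np.array([np.cos(.335),np.sin(.335),0]);v=np.array([-u[1],u[0],0]);s0=np.array([.5719,.0271,.0769])
for n in("wrist","side","top"):
    s=robot.read_state();d=s["tool_pos"]-s0;print("pull",-d@u,"lat",d@v,"dz",d[2],s["t"],s["opening"],s["force"].round(1)); im=imaging.read_camera(n)
    cv2.imwrite(f"pics/{n}18.png",im)
t=cv2.imread("pics/top18.png");s=cv2.imread("pics/side18.png")
a=cv2.resize(t[195:265,170:245],None,fx=7,fy=7,interpolation=cv2.INTER_CUBIC)
b=cv2.resize(s[155:178,228:251],None,fx=21,fy=21,interpolation=cv2.INTER_CUBIC)[:490,:]
c=cv2.resize(cv2.imread("pics/side0.png")[155:178,228:251],None,fx=21,fy=21,interpolation=cv2.INTER_CUBIC)
cv2.imwrite("pics/t18.png",a)
cv2.imwrite("pics/s18.png",cv2.resize(np.hstack([c[:483],b[:483]]),(780,390)))
w=cv2.imread("pics/wrist18.png");cv2.imwrite("pics/w18.png",cv2.resize(w,None,fx=1.5,fy=1.5))
E
```

```text
pull 0.06331777320436899 lat -6.674325107689214e-05 dz 5.1381060413344115e-05 18.5 0.01392975509314862 [11.1  3.2 -8.7]
pull 0.06333126140618127 lat -8.389943538974484e-05 dz 5.369683994488339e-05 18.55 0.014350044260857692 [10.6  2.6 -8.4]
pull 0.06335037800955848 lat -9.635355814409497e-05 dz 5.744207098146159e-05 18.6 0.013844224413882906 [10.9  2.1 -8.5]
```

View pics/t18.png

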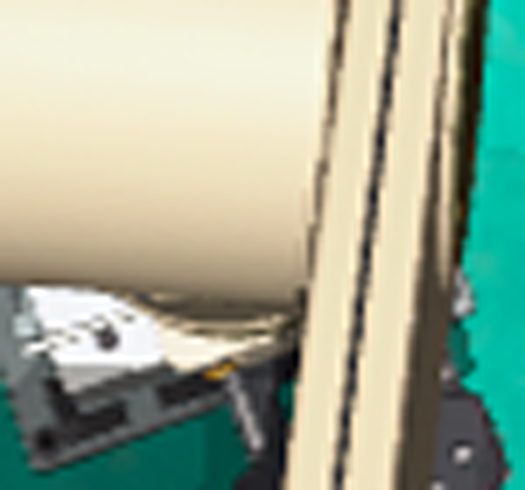

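View pics/s18.png

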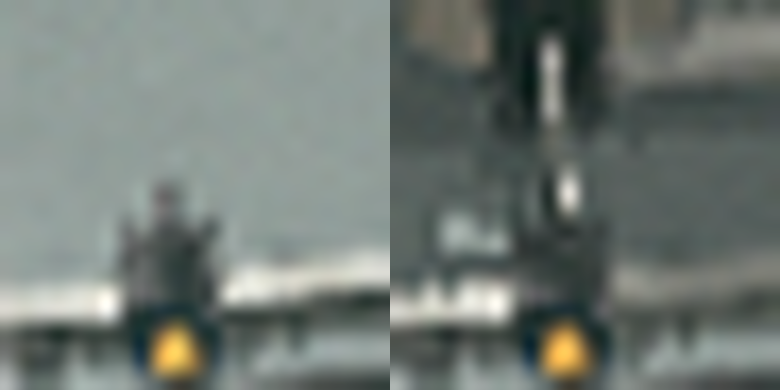

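View pics/w18.png

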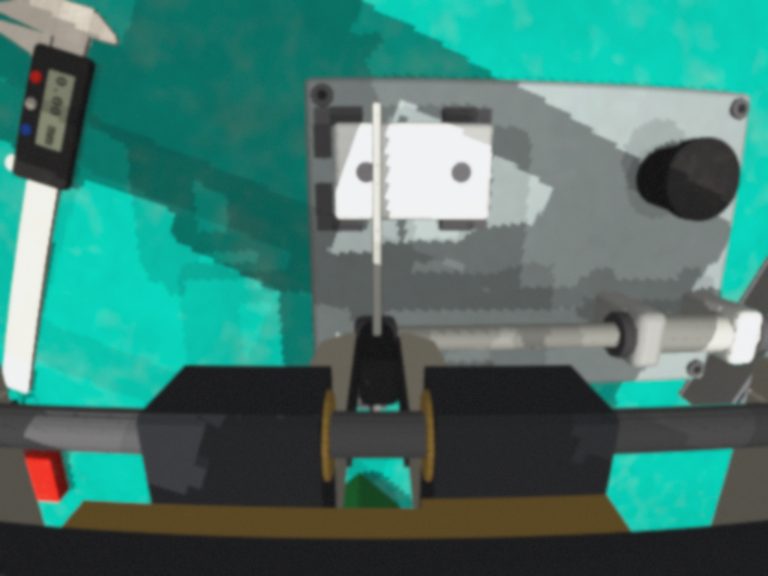

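```bash
python3 - <<'E'
from h import *
s=robot.read_state();print(s["tool_pos"],abs(s["dq"]).max(),s["opening"],s["t"])
print(robot.close_job())
E
```

```text
[0.51209846 0.0061733  0.07695606] 0.0018165021823366625 0.014254108266105353 18.65
the job is handed in; nothing more can be done
None
```

I set the aluminium block flat and square into the pocket and let go while the pointer was sprung back. Then I gripped the black handle front and back, pulled it out about 63.3 mm, and handed in at 18.65 s with it still held. The hand-in gives no verdict.

**Last checks**
- **Block:** the wrist picture shows it square inside all four nests. The needle passes over it, and the fingers have let go of it.
- **Grip and rest:** the fingers are closed on the handle (about 14 mm). The pull force is about 11 N, as the spring should give, and the arm was at rest.
- **Bystanders:** I came near only the loupe, and it looks in place. I did not measure it or the specimens and wheel at the end.

**What disagreed**
- **Needle on the ridge:** my estimates of the right pull ran from 63.1 to 64.6 mm, so the needle may be 0 to 1.3 mm short of the ridge, inside the 3 mm allowed. A last push meant to add about 0.8 mm did not move the rod. The top camera was blocked by the arm and could not confirm.
- **Tool tilt:** the tool leaned 1–2 degrees against the spring, and the wrist read about 8 N downwards. The hold stayed steady.

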